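# Tip the ice from the jug into the steel bowl

## Robot

A 7-joint arm with a two-finger parallel gripper is mounted at the origin on the work surface. World frame = base frame: x ahead of the robot, y to its left, z up, the work surface at z = 0. Lengths are in m, angles in rad, forces in N, time in s.
With the tool pointing down it reaches from about 0.425 to 0.875 m from the base axis. Payload 8.4 kg.
Tool frame: the origin (TCP) lies between the finger pads; the fingertips stand 25 mm ahead of it and the grasp point (between the pads) lies 6 mm ahead of it (manip.finger_overhang is the distance from the TCP to the fingertips, in m); z points along the fingers, y is the line along which they close (so a half turn about z gives the same grasp; the last joint's range is limited). The gripper opens to 85 mm and grips with 20 to 120 N. Pads are 22 mm wide; open, the fingers measure 114 mm over their backs; the gripper's body (76 mm by 85 mm) begins 54 mm behind the grasp point. The pads swing forward as they close: fully open they stand 13 mm farther back than shut.
Start: joints at [1.004, 0.333, 0.04, 1.465, -0.013, 1.343, -0.059], TCP at [0.293, -0.58, 0.256] pointing down, gripper open.
Joint ranges: [-2.58, 2.58], [-0.38, 2.09], [-1.3, 1.39], [0.25, 2.4], [-1.5, 4.64], [0.08, 2.09], [-2.65, 2.65]. Speed limits (rad/s): [2.22, 2.22, 2.79, 2.79, 3.14, 3.14, 3.14].

## Interface

Orientations are given as a unit quaternion [w, x, y, z].
In Python, from bench import manip gives the robot as it stands. The module is installed in compiled form; this text tells all that it offers.
- The arm moves only by the tool apply_moves, never from a script. Its argument "rows" is a list that holds one entry, the list of rows, each a list of 7 numbers: the shift along the tool's x, y, z in m, then the turn, a rotation vector about the tool's x, y, z in rad, then the finger opening in m, from 0 to 0.0854. In form: [[[tx, ty, tz, rx, ry, rz, gripper], ...]]. A call has 1 to 5 rows; each row shifts and turns the commanded pose from where the row before left it, along the tool's axes as they then stand; what a row does not reach is not made up. A row lasts 1/10 s, in which the tool goes at most 50 mm and 8.59 degrees, less where a joint would pass 70% of its speed; a pose out of reach is approached as far as the arm can. A call is refused whole if a number of a shift passes 0.05 or a number of a turn 0.15, either way. A call with a gripper value outside its range is refused whole. The fingers move at their own pace and stop on an object; "newtons" is the grip in N (left out, the last holds). Time passes only in rows, so rows that do not move let the fingers close. It gives the time, the measured TCP pose, the force, the opening and the grip force at its end, in the units of the state.
- manip.sense(): the state, without advancing time (a new reading comes with each control period).
- manip.camera(name): name is "scene" or "side" or "wrist"; returns the picture (420x560x3 uint8, blue, green, red); there is no depth.
- manip.get_calibration(name): a dict with "K" (3x3 intrinsics, pixels), "extrinsics" (4x4, takes a point from camera to world coordinates). Camera axes: x right, y down, z forward; pixel columns grow to the right and rows downward; lengths in m; the calibration is good to about 2 mm. The wrist camera is an equidistant fisheye: a pixel r from the principal point sees the ray r / f radians off the axis. A picture is of the moment at which its call begins: read the wrist's pose just before it. get_calibration takes no time and is no camera call; for the wrist camera it gives the pose at the moment of the call.
- manip.close_job(): hands the job in; it is judged then, once.
The state is a dict: "clock": time; "joint_pos": joint angles; "qd": joint speeds; "tau": joint torques, N m; "ee_pos": TCP position; "orientation": TCP orientation; "contact_force": force on the tool from outside, world axes, zero at the start; "moment": the same for the moment, N m; "finger_gap": finger opening in m; "finger_force": force on a finger pad.
Only numpy, scipy, OpenCV 4.12 (cv2) and the standard library are available. Lean on these libraries where they do the work, as an engineer would, in place of code of your own. Each camera call takes 0.05 s, during which the arm holds its last target. There are 200 camera calls.

## Task

Put all the ice from the white jug into the steel bowl: bring the jug upright beside the bowl, turn it so that its spout faces the bowl, and only then tip it over the bowl. Do not touch the ice; afterwards stand the empty jug upright on the ribbed steel draining tray, set down gently. Leave the bowl and everything else standing where it is.

Things in the scene. Friction and masses are not known exactly. Their poses are not given: they have to be found in the camera images.
- jug_mid (a point): centre (half-way up) of the white spouted jug with a teal handle: 125 mm high, outer diameter 80 mm at the foot, 108 mm at the rim, 3 mm walls, open top, 0.19 to 0.31 kg. x points from its axis to the spout, y left of that, z up the axis; foot 62.5 mm below; handle at -x. It holds five loose ice cubes, which slide out when it is tipped past about 90 degrees; at 105 to 110 degrees it empties
- jug_handle (a point): the place to grip on the jug's teal D handle: the upright bar of the D, 14 mm deep (x) by 16 mm wide (y) with flat sides, 90 mm tall; this point lies 97 mm behind the jug's axis, 95 mm above the foot and 23 mm below the top of the handle. 35 mm free between bar and wall. Axes as the jug's
- jug_spout (a point): tip of the jug's spout, a drawn-out lip about 40 mm wide on the rim, 79 mm in front of the jug's axis and 129 mm above its foot. Axes as the jug's
- bowl_rim (a point): centre of the mouth of the round steel bowl (open top): rim diameter 116 mm, 72 mm high, loose, 0.32 kg; the point lies 72 mm above the worktop, z up
- drainer_top (a point): centre of the top of the ribbed stainless draining tray, fixed: 220 mm along its x by 300 mm along its y, top of the ribs 10 mm above the worktop; ribs run along y; z up. The blue mug stands upside down towards its +y end; the jug goes on the free part
- ice0: ice cube 0, origin at its centre: 22 mm edge, pale blue, 10 g, very slippery; starts in the jug. Not to be touched
- ice1: ice cube 1, origin at its centre: 22 mm edge, pale blue, 10 g, very slippery; starts in the jug. Not to be touched
- ice2: ice cube 2, origin at its centre: 22 mm edge, pale blue, 10 g, very slippery; starts in the jug. Not to be touched
- ice3: ice cube 3, origin at its centre: 22 mm edge, pale blue, 10 g, very slippery; starts in the jug. Not to be touched
- ice4: ice cube 4, origin at its centre: 22 mm edge, pale blue, 10 g, very slippery; starts in the jug. Not to be touched
- jug: the jug itself; origin at the centre of its underside, axes as jug_mid
- drainer: the draining tray; origin at the centre of its underside, axes as drainer_top
- mug_mid (a point): centre of the blue ceramic mug standing upside down on the tray, 80 mm diameter, 92 mm high, with an ear reaching 70 mm from its axis; leave alone
- soap_mid (a point): point 100 mm up the amber dish-soap bottle with a yellow band, 66 mm diameter, 207 mm high, standing behind the bowl; leave alone
- tumbler_mid (a point): centre of the green glass tumbler in front of the bowl, 70 mm diameter, 105 mm high; leave alone
- jar_mid (a point): centre of the amber jar with a black cap beside the jug, 68 mm diameter, 100 mm high; leave alone
- tin_center (a point): centre of the red round tin just beyond the jug's spout, 66 mm diameter, 85 mm high; leave alone
- cup_mid (a point): centre of the white espresso cup on the jug's other side, 62 mm diameter, 60 mm high; leave alone
Mind the look-alikes: they are no part of the job. Leave any blue or brown look-alike of the jug alone.

How it is judged:
By the outcome, as a careful person would: the job done as asked, in the order asked, and still so for the second after the job is handed in, with the robot touching nothing.
It also fails if it takes over 67 s, if anything falls off the work surface, if the arm or the gripper's body presses on something with over 40 N, if the wrist force passes 120 N, or if a joint passes its speed limit or range.

## Working session

There is one attempt and no reset: what is moved stays moved. The work goes in short steps, Python scripts to look and compute and a tool call to move; the robot and the scene stay as the last step left them, time stands still between calls to the robot, and variables do not carry over. Pictures are saved under pics/ and viewed, at most 10 in all, crops included, and the job is handed in when it is done.

Besides the shell and the picture viewer there is one more tool, called after "Request:" in YAML: its name, and indented under it one key for each argument. apply_moves: Moves the arm, as the interface text tells. Its arguments: {"type":"object","properties":{"rows":{"type":"array"},"newtons":{"type":"number"}},"required":["rows"]}

```bash
mkdir -p pics; cat > h.py <<'E'
from bench import manip
import numpy as np, cv2
from scipy.spatial.transform import Rotation as R
np.set_printoptions(precision=4,suppress=True)
def ray(name,u,v):
    c=manip.get_calibration(name);K=np.array(c["K"]);E=np.array(c["extrinsics"])
    d=np.array([(u-K[0,2])/K[0,0],(v-K[1,2])/K[1,1],1.])
    if name=="wrist":
        r=np.hypot(d[0],d[1]); d=np.array([np.sin(r)*d[0]/max(r,1e-9),np.sin(r)*d[1]/max(r,1e-9),np.cos(r)])
    d=E[:3,:3]@d; return E[:3,3],d/np.linalg.norm(d)
def onz(name,u,v,z):
    o,d=ray(name,u,v); return o+d*(z-o[2])/d[2]
def tri(rs):
    A=0;b=0
    for o,d in rs:
        P=np.eye(3)-np.outer(d,d);A=A+P;b=b+P@o
    return np.linalg.solve(A,b)
def proj(name,p):
    c=manip.get_calibration(name);K=np.array(c["K"]);E=np.array(c["extrinsics"])
    q=E[:3,:3].T@(np.array(p)-E[:3,3]); return (K@(q/q[2]))[:2]
E
python3 - <<'E'
from h import *
for n in ("scene","side"):
    im=manip.camera(n); cv2.imwrite(f"pics/{n}0.png",im); c=manip.get_calibration(n); print(n,np.array(c["K"]),np.array(c["extrinsics"]))
s=manip.sense();print(s["clock"],s["ee_pos"],s["orientation"],s["contact_force"])
E
```

```text
scene [[440.6423   0.     264.6813]
 [  0.     440.6423 210.3109]
 [  0.       0.       1.    ]] [[ 0.2677  0.6489 -0.7122  1.41  ]
 [ 0.9635 -0.1753  0.2025 -0.2333]
 [ 0.0066 -0.7404 -0.6722  0.8902]
 [ 0.      0.      0.      1.    ]]
side [[497.5885   0.     272.3268]
 [  0.     497.5885 204.3371]
 [  0.       0.       1.    ]] [[-0.9943 -0.0376  0.1001  0.3894]
 [-0.1059  0.4712 -0.8757  1.3285]
 [-0.0143 -0.8812 -0.4724  0.8345]
 [ 0.      0.      0.      1.    ]]
0.1 [ 0.2929 -0.5798  0.2555] [-0.0007  0.9728  0.2318 -0.0002] [ 0.0148  0.0094 -0.0204]
```

View pics/scene0.png

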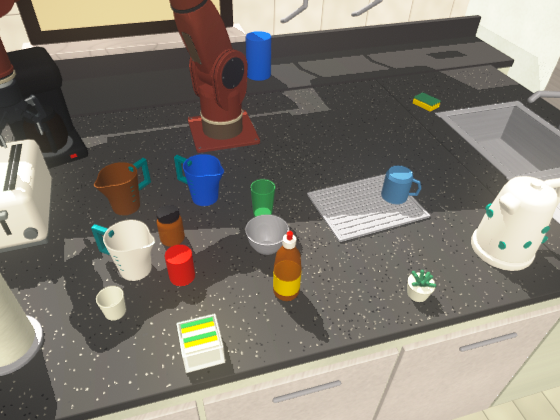

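View pics/side0.png

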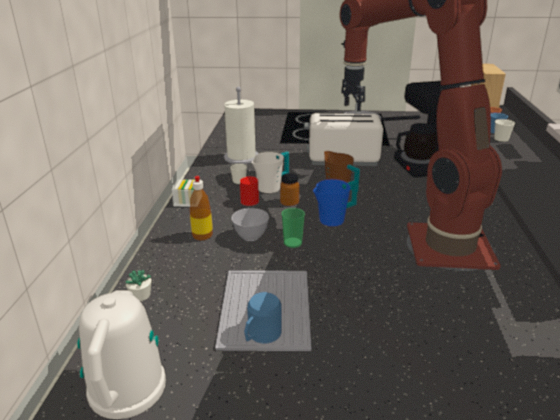

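The scene has three jug-like things: white at scene (131,250), brown at (121,188) and blue at (203,180). Only the white one with a teal handle at (101,238) fits. Its spout points to the red tin at (180,265). In the side picture it is at (268,172), with the bowl at (250,225) and the tray at (265,310). I'll confirm in one enlarged crop.

```bash
python3 - <<'E'
from h import *
a=cv2.imread("pics/scene0.png")[205:325,80:240]; b=cv2.imread("pics/side0.png")[130:260,220:320]
A=cv2.resize(a,None,fx=3,fy=3,interpolation=cv2.INTER_CUBIC)
B=cv2.resize(b,None,fx=3.5,fy=3.5,interpolation=cv2.INTER_CUBIC)
o=np.zeros((460,840,3),np.uint8);o[:360,:480]=A;o[:455,485:835]=B
cv2.imwrite("pics/crop1.png",o[:,:800])
E
```

```text
(no output)
```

View pics/crop1.png

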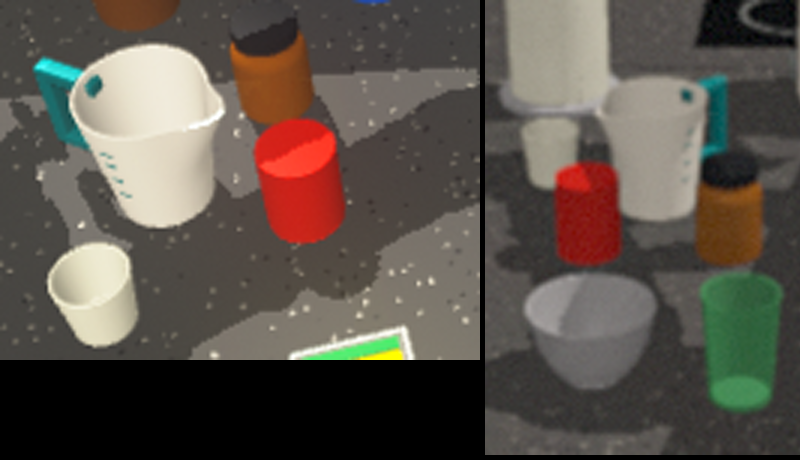

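The crop confirms it: the white spouted jug has its spout tip at scene (154,241), its rim centre at about (128,235) and the top of its teal handle at (93,228). The tin, jar and cup are close around it.

```bash
python3 - <<'E'
from h import *
def both(n,z,a=None,b=None):
    print(n,"scene",onz("scene",*a,z)[:2] if a else "","side",onz("side",*b,z)[:2] if b else "", "tri",tri([ray("scene",*a),ray("side",*b)]) if a and b else "")
both("rim",.125,(127.7,235),(268.9,157.7))
both("spout",.129,(154,241),(252.9,162))
both("htop outer",.118,(93,228),(289,153))
both("bowl",.072,(267,233),(250,218))
both("tin",.085,(178.7,253.7),(244,181))
both("jar",.1,(168,215.7),(289.5,178))
both("cup",.06,(110,295.7),(239,167))
both("tumb",.105,(263,187),(293,212))
both("soaptop",.207,(290,235),(197.5,180))
both("mug top",.102,(398,174),(264,301))
for p,q in zip([(308,189),(378,176),(428,213),(345,237)],[(229,271),(307,272),(311,348),(218,347)]): both("tray",.008,p,q)
both("bluejug",.125,(204,162),(333,186)); both("brown",.125,(118,175),(338,160))
E
```

```text
rim scene [ 0.5985 -0.3474] side [ 0.5904 -0.3446] tri [ 0.5922 -0.3489  0.1215]
spout scene [ 0.6396 -0.2875] side [ 0.642  -0.2919] tri [ 0.6413 -0.2874  0.1309]
htop outer scene [ 0.5436 -0.4304] side [ 0.5219 -0.4117] tri [ 0.5255 -0.4352  0.1057]
bowl scene [ 0.6298 -0.0045] side [0.6102 0.0096] tri [ 0.6153 -0.0028  0.0618]
tin scene [ 0.6543 -0.2362] side [ 0.6654 -0.2247] tri [ 0.6625 -0.2337  0.0857]
jar scene [ 0.5269 -0.246 ] side [ 0.5061 -0.2295] tri [ 0.5096 -0.2475  0.0886]
cup scene [ 0.7195 -0.4054] side [ 0.7132 -0.3985] tri [ 0.7152 -0.4067  0.0558]
tumb scene [0.4828 0.0249] side [0.4766 0.0201] tri [0.4784 0.0244 0.1048]
soaptop scene [0.7775 0.0043] side [0.7587 0.0318] tri [0.7659 0.0083 0.1952]
mug top scene [0.5242 0.4246] side [0.514  0.4378] tri [0.5156 0.4303 0.0952]
tray scene [0.4147 0.191 ] side [0.6441 0.2018] tri [0.5837 0.1849 0.068 ]
tray scene [0.4112 0.4346] side [0.4252 0.1876] tri [0.4538 0.3652 0.0993]
tray scene [0.6132 0.4975] side [0.403  0.4795] tri [ 0.4766  0.5188 -0.0255]
tray scene [0.6409 0.2197] side [0.6154 0.4958] tri [ 0.6053  0.3086 -0.1155]
bluejug scene [ 0.3498 -0.1181] side [ 0.3576 -0.1267] tri [ 0.3574 -0.1186  0.1296]
brown scene [ 0.3484 -0.3628] side [ 0.3396 -0.3415] tri [ 0.3383 -0.3638  0.1165]
```

```bash
cat >> h.py <<'E'
import math
def state():
    s=manip.sense(); q=s["orientation"]
    return s,np.array(s["ee_pos"]),R.from_quat([q[1],q[2],q[3],q[0]])
def goalR(yaw,beta):  # tool z tilted beta from down towards heading yaw (deg); tool y = -jug y
    c,s=np.cos(np.radians(yaw)),np.sin(np.radians(yaw))
    return R.from_matrix(np.array([[c,s,0],[s,-c,0],[0,0,-1.]]).T)*R.from_rotvec([0,np.radians(beta),0])
def plan(gp,gr,p=None,r=None,grip=0.085,vmax=.045,wmax=.14):
    if p is None: _,p,r=state()
    dr=(r.inv()*gr).as_rotvec(); d=np.array(gp)-p
    n=max(1,math.ceil(max(np.linalg.norm(d)/vmax,np.linalg.norm(dr)/wmax)))
    rows=[]
    for k in range(n):
        rk=r*R.from_rotvec(dr*k/n)
        rows.append(list(np.round(rk.inv().apply(d/n),4))+list(np.round(dr/n,3))+[grip])
    print(n,"rows; dist",d,"rot",dr)
    for x in rows[:10]: print([float(v) for v in x])
    return rows
def log():
    s,p,r=state()
    open("log.txt","a").write(repr((list(map(float,s["joint_pos"])),list(map(float,p)),list(map(float,r.as_quat()))))+"\n")
    print("t",s["clock"],"p",p,"q",np.array(s["joint_pos"]),"F",np.array(s["contact_force"]),"gap",s["finger_gap"],s["finger_force"])
E
python3 - <<'E'
from h import *
log()
for uv in [(47,232),(0,248),(38,165)]: print(onz("scene",*uv,0 if uv[1]>200 else .18))
for uv in [(310,158),(381,160)]: print(onz("side",*uv,0))
print("roll",onz("scene",42,345,0))
plan([.467,-.509,.158],goalR(52,60))
E
```

```text
t 0.1 p [ 0.2929 -0.5798  0.2555] q [ 1.0038  0.3339  0.0398  1.4662 -0.0134  1.3433 -0.0585] F [ 0.0148  0.0094 -0.0204] gap 0.08557166678542034 0.0
[ 0.394 -0.586  0.   ]
[ 0.4259 -0.7042  0.    ]
[ 0.3241 -0.5592  0.18  ]
[ 0.4497 -0.6488  0.    ]
[ 0.1504 -0.6488  0.    ]
roll [ 0.7693 -0.5668  0.    ]
9 rows; dist [ 0.1741  0.0708 -0.0975] rot [ 0.2288  1.0294 -0.3994]
[0.0208, 0.0017, 0.0108, 0.025, 0.114, -0.044, 0.085]
[0.0193, 0.0029, 0.0131, 0.025, 0.114, -0.044, 0.085]
[0.0176, 0.0041, 0.0151, 0.025, 0.114, -0.044, 0.085]
[0.0155, 0.0052, 0.0169, 0.025, 0.114, -0.044, 0.085]
[0.0133, 0.0063, 0.0184, 0.025, 0.114, -0.044, 0.085]
[0.0108, 0.0073, 0.0196, 0.025, 0.114, -0.044, 0.085]
[0.0081, 0.0083, 0.0205, 0.025, 0.114, -0.044, 0.085]
[0.0054, 0.0091, 0.021, 0.025, 0.114, -0.044, 0.085]
[0.0025, 0.0098, 0.0212, 0.025, 0.114, -0.044, 0.085]
```

```bash
python3 - <<'E'
from h import *
for z in (.1,.14,.18,.22): print(z,onz("side",345,117,z),onz("scene",38,165,z))
plan([.479,-.493,.184],goalR(52,45))
E
```

```text
0.1 [ 0.3009 -0.9078  0.1   ] [ 0.2017 -0.5959  0.1   ]
0.14 [ 0.3057 -0.786   0.14  ] [ 0.2629 -0.5775  0.14  ]
0.18 [ 0.3105 -0.6642  0.18  ] [ 0.3241 -0.5592  0.18  ]
0.22 [ 0.3153 -0.5424  0.22  ] [ 0.3852 -0.5408  0.22  ]
7 rows; dist [ 0.1861  0.0868 -0.0715] rot [ 0.1712  0.7722 -0.4174]
[0.0293, 0.0009, 0.0102, 0.024, 0.11, -0.06, 0.085]
[0.0279, 0.0029, 0.0133, 0.024, 0.11, -0.06, 0.085]
[0.026, 0.0049, 0.0162, 0.024, 0.11, -0.06, 0.085]
[0.0238, 0.0068, 0.0188, 0.024, 0.11, -0.06, 0.085]
[0.0211, 0.0086, 0.0211, 0.024, 0.11, -0.06, 0.085]
[0.0181, 0.0104, 0.023, 0.024, 0.11, -0.06, 0.085]
[0.0148, 0.0119, 0.0246, 0.024, 0.11, -0.06, 0.085]
```

Request:
apply_moves:
  rows:
    - [[0.029, 0.001, 0.01, 0.024, 0.11, -0.06, 0.085], [0.028, 0.003, 0.013, 0.024, 0.11, -0.06, 0.085], [0.026, 0.005, 0.016, 0.024, 0.11, -0.06, 0.085], [0.024, 0.007, 0.019, 0.024, 0.11, -0.06, 0.085], [0.021, 0.009, 0.021, 0.024, 0.11, -0.06, 0.085]]

```text
clock: 0.6
ee_pos: [0.427, -0.5187, 0.2058]
orientation: [-0.12, 0.889, 0.364, 0.251]
contact_force: [-0.2, -0.1, -0.3]
finger_gap: 0.085
finger_force: 0.0
```

```bash
python3 - <<'E'
from h import *
log()
plan([.479,-.493,.184],goalR(52,45))
E
```

```text
t 0.6 p [ 0.427  -0.5187  0.2058] q [ 1.1608  0.5433 -0.1306  1.3801 -0.4736  1.4259  0.3682] F [-0.2052 -0.1421 -0.2959] gap 0.08503860167936307 0.0
2 rows; dist [ 0.052   0.0257 -0.0218] rot [ 0.0513  0.2189 -0.1139]
[0.0175, 0.0097, 0.0237, 0.026, 0.109, -0.057, 0.085]
[0.0143, 0.0112, 0.0251, 0.026, 0.109, -0.057, 0.085]
```

Request:
apply_moves:
  rows:
    - [[0.018, 0.01, 0.024, 0.026, 0.11, -0.057, 0.085], [0.014, 0.011, 0.025, 0.026, 0.11, -0.057, 0.085], [0, 0, 0, 0, 0, 0, 0.085]]

```text
clock: 0.9
ee_pos: [0.4791, -0.4906, 0.1779]
orientation: [-0.173, 0.83, 0.404, 0.344]
contact_force: [-0.5, 1.0, -0.3]
finger_gap: 0.0848
finger_force: 0.0
```

```bash
python3 - <<'E'
from h import *
log()
_,p,r=state(); print(r.as_matrix())
im=manip.camera("wrist"); c=manip.get_calibration("wrist"); np.savez("w1",im=im,K=c["K"],E=c["extrinsics"]); cv2.imwrite("pics/w1.png",im); print(c)
E
```

```text
t 0.9 p [ 0.4791 -0.4906  0.1779] q [ 1.1928  0.685  -0.2118  1.3231 -0.5987  1.4837  0.5012] F [-0.5033  1.0457 -0.3087] gap 0.08483498860399133 0.0
[[ 0.4376  0.7892  0.4309]
 [ 0.5511 -0.6141  0.565 ]
 [ 0.7105 -0.0097 -0.7037]]
{'K': array([[325.1923,   0.    , 280.44  ],
       [  0.    , 325.1923, 207.8079],
       [  0.    ,   0.    ,   1.    ]]), 'extrinsics': array([[ 0.7883, -0.5488,  0.2781,  0.4617],
       [-0.6152, -0.6971,  0.3681, -0.5146],
       [-0.0081, -0.4613, -0.8872,  0.3174],
       [ 0.    ,  0.    ,  0.    ,  1.    ]])}
```

View pics/w1.png

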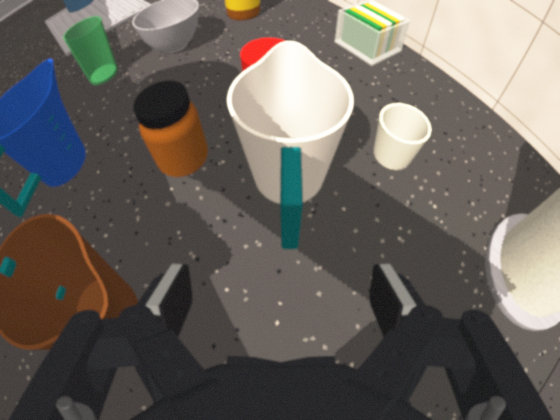

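The wrist view is looking along the jug's own plane. The teal handle runs from (291,148) to (290,247), the spout tip is at (291,45), and the fingers straddle that line.

```bash
python3 - <<'E'
from h import *
_,p,r=state()
sp=onz("wrist",291,44,.129); hi=onz("wrist",291,148,.118); ho=onz("wrist",291.5,180,.118); lo=onz("wrist",290,247,.028)
rim=[onz("wrist",u,v,.125) for u,v in [(229,100),(353,100)]]
yaw=np.degrees(np.arctan2(*(sp-hi)[1::-1])); print(sp,hi,ho,lo,rim,np.mean(rim,axis=0),yaw)
# in heading frame
for y in (yaw,52):
    x=np.array([np.cos(np.radians(y)),np.sin(np.radians(y)),0]); n=np.array([-x[1],x[0],0])
    for nm,q in dict(sp=sp,hi=hi,ho=ho,lo=lo,rc=np.mean(rim,axis=0),tcp=p).items(): print(y,nm,q@x,q@n)
E
```

```text
[ 0.6428 -0.2971  0.129 ] [ 0.5627 -0.3957  0.118 ] [ 0.5445 -0.4188  0.118 ] [ 0.5338 -0.4331  0.028 ] [array([ 0.5513, -0.3257,  0.125 ]), array([ 0.6353, -0.3909,  0.125 ])] [ 0.5933 -0.3583  0.125 ] 50.90768631227965
50.90768631227965 sp 0.17476392522345693 -0.6862764372550629
50.90768631227965 hi 0.04769759265460494 -0.6862764372550629
50.90768631227965 ho 0.018255871227159826 -0.6867023647658526
50.90768631227965 lo 0.00043494408849420463 -0.6873646474953696
50.90768631227965 rc 0.0960145780454218 -0.6864285253271207
50.90768631227965 tcp -0.08029852327655562 -0.6815178845080663
52 sp 0.16164946262009028 -0.6894833059078722
52 hi 0.034606220737081916 -0.6870610003215459
52 ho 0.00516172991320063 -0.6869255936079103
52 lo -0.012668584084291501 -0.6872480300299836
52 rc 0.08291152658944728 -0.6881341426921159
52 tcp -0.09327592175429106 -0.6798632819660382
```

```bash
cat > kin.py <<'E'
from h import *
from scipy.optimize import least_squares
def Rz(a): return R.from_rotvec([0,0,a]).as_matrix()
def Ry(a): return R.from_rotvec([0,a,0]).as_matrix()
SG=[-1,1,-1,1,-1,1,-1]
def fk(q,P):
    H,L1,L2,L3,a1,e,a6,o1,o2,o3,o4,o5,o6,o7=P
    q=np.array(q)*SG+[o1,o2,o3,o4,o5,o6,o7]
    M=Rz(q[0]); p=M@[a1,0,H]; M=M@Ry(q[1])@Rz(q[2]); p=p+M@[e,0,L1]; M=M@Ry(q[3]); p=p+M@[-e,0,0]
    M=M@Rz(q[4]); p=p+M@[0,0,L2]; M=M@Ry(q[5]); p=p+M@[a6,0,0]; M=M@Rz(q[6]); p=p+M@[0,0,L3]
    return p,R.from_matrix(M)
def load(): return [eval(l) for l in open("log.txt")]
def fit(SGs=None):
    D=load()
    def res(P):
        o=[]
        for q,p,r in D:
            pp,rr=fk(q,P); o+=list((pp-p)/.002)+list((rr.inv()*R.from_quat(r)).as_rotvec()/.005)
        reg=(P-P0)/np.array([.2,.2,.2,.2,.05,.05,.05]+[.01]*7); return np.array(o+list(reg))
    P0=np.array([.35,.42,.4,.25,0,0,0]+[0]*7)
    s=least_squares(res,P0); return s.x,s.cost,np.array(res(s.x))
E
python3 - <<'E'
from kin import *
import kin, itertools
best=[]
for sg in itertools.product([1,-1],repeat=3):
    for o7 in (0,):
        kin.SG[2],kin.SG[4],kin.SG[6]=sg
        P,c,r=fit(); best.append((c,sg,P))
best.sort(key=lambda b:b[0])
for b in best[:3]: print(b)
_,p,r=state()
print(fk(load()[0][0],best[0][2])[1].as_matrix(), R.from_quat(load()[0][2]).as_matrix())
plan([.529,-.437,.099],goalR(51,45),vmax=.035)
E
```

```text
(np.float64(7363.645081066532), (-1, -1, -1), array([ 0.1379, -0.0983, -1.3019,  0.6176,  0.4895,  0.6634, -0.5311,
       -0.1342,  0.1252, -0.4116,  0.1707,  0.1092, -0.059 ,  0.8996]))
(np.float64(9367.860827425977), (1, -1, -1), array([ 0.4274, -0.4488, -1.4489,  0.4326,  0.8412,  0.7731, -0.5829,
       -0.206 ,  0.032 , -0.303 , -0.0254,  0.045 ,  0.2592,  0.8865]))
(np.float64(12497.078100908524), (-1, -1, 1), array([ 0.2449,  0.0628, -1.399 ,  0.3388,  0.7168,  0.7602, -0.697 ,
       -0.2204, -0.2   , -0.3706, -0.2354,  0.0477,  0.5464,  0.6191]))
[[ 0.8434  0.5316 -0.0775]
 [ 0.5359 -0.8222  0.1918]
 [ 0.0382 -0.2033 -0.9784]] [[ 0.8926  0.4509 -0.0008]
 [ 0.4509 -0.8926  0.0013]
 [-0.0001 -0.0015 -1.    ]]
4 rows; dist [ 0.0507  0.0551 -0.0811] rot [-0.0176  0.0004  0.0065]
[-0.0011, 0.0017, 0.0275, -0.004, 0.0, 0.002, 0.085]
[-0.0011, 0.0015, 0.0275, -0.004, 0.0, 0.002, 0.085]
[-0.0011, 0.0014, 0.0275, -0.004, 0.0, 0.002, 0.085]
[-0.0011, 0.0013, 0.0275, -0.004, 0.0, 0.002, 0.085]
```

```bash
sed -i 's/P0=np.array(\[.35,.42,.4,.25,0,0,0\]+\[0\]\*7)/P0=np.array([.35,.42,.4,.25,0,0,0]+[0]*6+[O7])/; s/^SG=/O7=0\nSG=/' kin.py
python3 - <<'E'
from kin import *
import kin, itertools
best=[]
for sg in itertools.product([1,-1],repeat=3):
    for o7 in (np.pi/2,-np.pi/2):
        kin.SG[2],kin.SG[4],kin.SG[6]=sg; kin.O7=o7
        P,c,r=fit(); best.append((c,sg,P))
best.sort(key=lambda b:b[0])
for b in best[:3]: print(b)
E
```

```text
(np.float64(38.09304646225324), (-1, -1, -1), array([ 0.3491,  0.4202,  0.753 ,  0.2744, -0.0581, -0.0705,  0.075 ,
       -0.0283, -0.0017, -0.021 ,  0.0024, -0.003 ,  0.0155,  1.5322]))
(np.float64(2256.083284000826), (1, -1, -1), array([ 0.1052,  0.217 , -1.0429,  0.4802,  0.578 ,  0.5648, -0.5446,
       -0.099 , -0.116 ,  0.1641, -0.1192, -0.0065,  0.283 ,  1.5505]))
(np.float64(9487.648052955543), (-1, -1, 1), array([ 0.0606,  0.2341,  0.7132,  0.2774, -0.0884, -0.0701, -0.0959,
       -0.1254, -0.306 ,  0.041 , -0.3411,  0.0681,  0.5518,  1.2352]))
```

Request:
apply_moves:
  rows:
    - [[-0.001, 0.002, 0.027, -0.004, 0, 0.002, 0.085], [-0.001, 0.001, 0.027, -0.004, 0, 0.002, 0.085], [0, 0, 0, 0, 0, 0, 0.085]]

```text
clock: 1.25
ee_pos: [0.5042, -0.4633, 0.1429]
orientation: [-0.167, 0.833, 0.402, 0.343]
contact_force: [-0.1, 0.2, 0.2]
finger_gap: 0.0849
finger_force: 0.0
```

```bash
cat > kin.py <<'E'
from h import *
from scipy.optimize import least_squares
def Rz(a): return R.from_rotvec([0,0,a]).as_matrix()
def Ry(a): return R.from_rotvec([0,a,0]).as_matrix()
SG=np.array([-1,1,-1,1,-1,1,-1.])
P0=np.array([.35,.42,.4,.25]+[0]*9+[0]*7)
def fk(q,P,mid=False):
    H,L1,L2,L3,a1,a2,a3,a4,a5,b1,b2,b3,b4=P[:13]
    q=np.array(q)*SG+P[13:20]+[0,0,0,0,0,0,np.pi/2]
    M=Rz(q[0]); p=M@[a1,b1,H]; M=M@Ry(q[1])@Rz(q[2]); p=p+M@[a2,b2,L1]; el=p; M=M@Ry(q[3]); p=p+M@[a3,b3,0]
    M=M@Rz(q[4]); p=p+M@[0,0,L2]; w=p; M=M@Ry(q[5]); p=p+M@[a4,b4,0]; M=M@Rz(q[6]); p=p+M@[a5,0,L3]
    return (el,w,p) if mid else (p,R.from_matrix(M))
def load(): return [eval(l) for l in open("log.txt")]
def fit():
    D=load()
    def res(P):
        o=[]
        for q,p,r in D:
            pp,rr=fk(q,P); o+=list((pp-p)/.001)+list((rr.inv()*R.from_quat(r)).as_rotvec()/.003)
        return np.array(o+list((P-P0)/np.array([.2]*4+[.06]*9+[.004]*7)))
    s=least_squares(res,P0); return s.x,s.cost,res(s.x)
LO=np.array([-2.58,-.38,-1.3,.25,-1.5,.08,-2.65]);HI=np.array([2.58,2.09,1.39,2.4,4.64,2.09,2.65])
def ik(P,gp,gr,q0):
    f=lambda q:np.r_[(fk(q,P)[0]-gp)/.002,(fk(q,P)[1].inv()*gr).as_rotvec()/.01,(np.array(q)-q0)*.1]
    s=least_squares(f,np.clip(q0,LO+.02,HI-.02),bounds=(LO,HI)); p,r=fk(s.x,P)
    return s.x,np.linalg.norm(p-gp),np.degrees((r.inv()*gr).magnitude())
E
python3 - <<'E'
from kin import *
log()
P,c,r=fit(); np.save("P",P); print(c,P,r[:-20])
q0=load()[-1][0]
B=np.array([.615,0,.11])
for beta in (30,45,60,80):
  for psi in (60,80,100):
    d=np.array([np.cos(np.radians(psi)),np.sin(np.radians(psi)),0])
    q=q0; out=[]
    for th in (0,30,60,90,110):
        t=np.radians(th); off=d*(-.176*np.cos(t)-.034*np.sin(t))+np.array([0,0,.176*np.sin(t)-.034*np.cos(t)])
        gp=B-.03*d+off+[0,0,.06 if th<40 else 0]; gr=goalR(psi,beta-th)
        gp=gp-.006*gr.as_matrix()[:,2]
        q,ep,er=ik(P,gp,gr,q); out.append((round(ep*1000,1),round(er,1),round(min(np.min(q-LO),np.min(HI-q)),2)))
    print(beta,psi,out)
plan([.529,-.437,.099],goalR(51,45),vmax=.035)
E
```

```text
t 1.25 p [ 0.5042 -0.4633  0.1429] q [ 1.1592  0.686  -0.2251  1.397  -0.6106  1.3796  0.5104] F [-0.1284  0.225   0.2255] gap 0.08485410997482612 0.0
0.48039124659362864 [ 0.2551  0.4789  0.5021  0.3381  0.0034 -0.0006  0.0005  0.0001  0.0007
 -0.0136 -0.0151 -0.0151 -0.0013 -0.      0.     -0.      0.     -0.
  0.     -0.    ] [ 0.0015  0.0228  0.0115 -0.0025  0.0013 -0.0006  0.0208 -0.0702 -0.023
  0.0003  0.0001 -0.001  -0.0326  0.0557  0.002   0.0014 -0.     -0.0006
  0.0116 -0.0043  0.0119  0.0013  0.0001 -0.0005]
30 60 [(np.float64(0.0), np.float64(0.0), np.float64(0.49)), (np.float64(0.0), np.float64(0.0), np.float64(0.53)), (np.float64(0.0), np.float64(0.0), np.float64(0.47)), (np.float64(0.0), np.float64(0.0), np.float64(0.0)), (np.float64(0.0), np.float64(0.0), np.float64(0.0))]
30 80 [(np.float64(0.0), np.float64(0.0), np.float64(0.81)), (np.float64(0.0), np.float64(0.0), np.float64(0.67)), (np.float64(0.0), np.float64(0.0), np.float64(0.63)), (np.float64(0.0), np.float64(0.0), np.float64(0.22)), (np.float64(0.0), np.float64(0.0), np.float64(0.0))]
30 100 [(np.float64(0.0
[... 2226 characters left out ...]
64(0.0), np.float64(0.44)), (np.float64(0.0), np.float64(0.0), np.float64(0.57)), (np.float64(0.0), np.float64(0.0), np.float64(0.71)), (np.float64(0.0), np.float64(0.0), np.float64(0.63)), (np.float64(0.0), np.float64(0.0), np.float64(0.41))]
80 100 [(np.float64(0.0), np.float64(0.0), np.float64(0.08)), (np.float64(0.0), np.float64(0.0), np.float64(0.28)), (np.float64(0.0), np.float64(0.0), np.float64(0.59)), (np.float64(0.0), np.float64(0.0), np.float64(0.65)), (np.float64(0.0), np.float64(0.0), np.float64(0.61))]
2 rows; dist [ 0.0248  0.0263 -0.0439] rot [-0.0087  0.0033  0.0062]
[-0.0027, 0.0016, 0.0283, -0.004, 0.002, 0.003, 0.085]
[-0.0027, 0.0015, 0.0283, -0.004, 0.002, 0.003, 0.085]
```

Request:
apply_moves:
  rows:
    - [[-0.003, 0.002, 0.028, -0.004, 0.002, 0.003, 0.085], [-0.003, 0.001, 0.028, -0.004, 0.002, 0.003, 0.085], [0, 0, 0, 0, 0, 0, 0.085]]

```text
clock: 1.55
ee_pos: [0.528, -0.4383, 0.0992]
orientation: [-0.165, 0.834, 0.398, 0.346]
contact_force: [-0.6, 0.7, -0.4]
finger_gap: 0.0849
finger_force: 0.0
```

```bash
python3 - <<'E'
from h import *
log()
im=manip.camera("wrist"); cv2.imwrite("pics/w2.png",im)
_,p,r=state()
plan([.529,-.437,.099],goalR(51,45))
E
```

```text
t 1.55 p [ 0.528  -0.4383  0.0992] q [ 1.1297  0.7159 -0.2402  1.453  -0.6297  1.2795  0.5269] F [-0.5619  0.6753 -0.3818] gap 0.08486051255916288 0.0
1 rows; dist [ 0.0014  0.0032 -0.0017] rot [ 0.0015 -0.0002  0.0003]
[0.0012, -0.001, 0.0036, 0.002, -0.0, 0.0, 0.085]
```

View pics/w2.png

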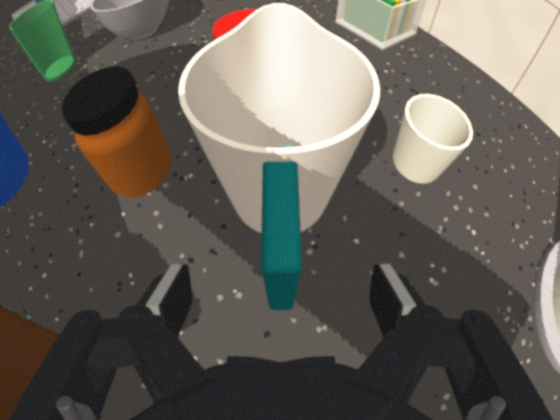

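The handle's top face spans (264–298, 165–270), with its outer top edge at row 270. It is centred between the pads, which are at about (178,300) and (390,300).

```bash
python3 - <<'E'
from h import *
_,p,r=state()
a=onz("wrist",281,270,.118); b=onz("wrist",279,8,.129); c=onz("wrist",281,165,.118)
M=r.as_matrix(); x=np.array([np.cos(np.radians(51)),np.sin(np.radians(51)),0]); n=np.array([-x[1],x[0],0])
g=p+.006*M[:,2]
for q in (a,b,c,g): print(q,q@x,q@n)
E
```

```text
[ 0.5322 -0.4341  0.118 ] -0.002439573747212598 -0.6868435929482167
[ 0.6418 -0.2968  0.129 ] 0.17321946609611852 -0.6856027258748134
[ 0.5628 -0.3964  0.118 ] 0.04609102961305567 -0.6868732839724052
[ 0.5303 -0.4369  0.0965] -0.0058171225837043705 -0.6870845022857808
```

Request:
apply_moves:
  rows:
    - [[0.005, 0, 0.006, 0, 0, 0, 0.085], [0, 0, 0, 0, 0, 0, 0.04], [0, 0, 0, 0, 0, 0, 0.01], [0, 0, 0, 0, 0, 0, 0.0], [0, 0, 0, 0, 0, 0, 0.0]]
  newtons: 30

```text
clock: 2.1
ee_pos: [0.5326, -0.4351, 0.0996]
orientation: [-0.163, 0.834, 0.397, 0.346]
contact_force: [0.3, -0.1, 0.6]
finger_gap: 0.0281
finger_force: 0.0
```

Request:
apply_moves:
  rows:
    - [[0, 0, 0, 0, 0, 0, 0.0], [0, 0, 0, 0, 0, 0, 0.0], [0, 0, 0, 0, 0, 0, 0.0], [0, 0, 0, 0, 0, 0, 0.0]]
  newtons: 100

```text
clock: 2.5
ee_pos: [0.5327, -0.4347, 0.0996]
orientation: [-0.164, 0.834, 0.397, 0.346]
contact_force: [-2.9, -1.1, 4.1]
finger_gap: 0.0145
finger_force: 97.8
```

Request:
apply_moves:
  rows:
    - [[0.004, 0, -0.004, 0, 0, 0, 0.0], [0.01, 0, -0.01, 0, 0, 0, 0.0], [0.014, 0, -0.014, 0, 0, 0, 0.0], [0.014, 0, -0.014, 0, 0, 0, 0.0], [0.014, 0, -0.014, 0, 0, 0, 0.0]]

```text
clock: 3.0
ee_pos: [0.533, -0.4346, 0.1812]
orientation: [-0.163, 0.834, 0.398, 0.346]
contact_force: [0.4, 0.0, -2.0]
finger_gap: 0.0142
finger_force: 97.9
```

Request:
apply_moves:
  rows:
    - [[0.014, 0, -0.014, 0, 0, 0, 0.0], [0.014, 0, -0.014, 0, 0, 0, 0.0], [0.009, 0, -0.009, 0, 0, 0, 0.0], [0.004, 0, -0.004, 0, 0, 0, 0.0], [0, 0, 0, 0, 0, 0, 0.0]]

```text
clock: 3.5
ee_pos: [0.5327, -0.4346, 0.2373]
orientation: [-0.163, 0.834, 0.397, 0.346]
contact_force: [-0.5, -0.1, -2.7]
finger_gap: 0.0141
finger_force: 97.9
```

```bash
cat > look.py <<'E'
from h import *
import sys
ims=[cv2.resize(manip.camera(n),None,fx=.9,fy=.9)[:, :] for n in sys.argv[2:]]
if len(ims)==2: o=np.vstack([ims[0][:300],ims[1][:300]])
else: o=ims[0]
cv2.imwrite(sys.argv[1],o)
E
python3 look.py pics/l1.png scene side; python3 -c "
from h import *
log(); s,p,r=state(); print(s['moment'])"
```

```text
t 3.6 p [ 0.5322 -0.4343  0.2355] q [ 1.1226  0.5783 -0.2434  1.3711 -0.6365  1.4415  0.3848] F [ 0.5428 -0.0406 -2.9731] gap 0.014540131390240272 97.89364807860693
[-1.0962  0.8996  0.0115]
```

View pics/l1.png

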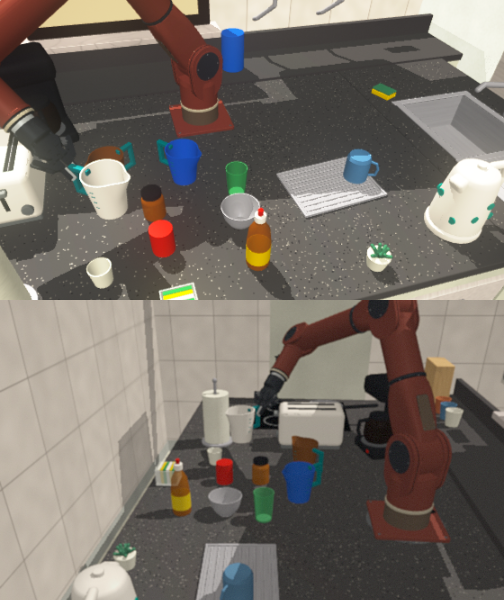

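The jug hangs upright at scene (105,188) and side (239,425), and its neighbours haven't moved.

```bash
python3 - <<'E'
from h import *
a=np.linspace(0,2*np.pi,360)
s0=cv2.imread("pics/scene0.png");i0=cv2.imread("pics/side0.png")
def f(c):
    ring=np.c_[c[0]+.058*np.cos(a),c[1]+.058*np.sin(a),0*a+.072]
    A=np.array([proj("scene",p) for p in ring]);B=np.array([proj("side",p) for p in ring])
    return np.array([A[:,0].min()-246,A[:,0].max()-289,A[:,1].min()-219,B[:,0].min()-231.4,B[:,0].max()-268.9,B[:,1].min()-209.1])
from scipy.optimize import least_squares
s=least_squares(f,[.62,0],diff_step=1e-3,loss="soft_l1");print(s.x,s.fun)
plan([.555,-.227,.25],goalR(51,45),vmax=.025,grip=0)
E
```

```text
Traceback (most recent call last):
  File "h.py", line 19, in proj
    c=manip.get_calibration(name);K=np.array(c["K"]);E=np.array(c["extrinsics"])
ValueError: time passes only in moves, steps and waits
```

```bash
sed -i 's/^def ray/import functools\n@functools.cache\ndef cal(n):\n    c=manip.get_calibration(n); return np.array(c["K"]),np.array(c["extrinsics"])\ndef ray/; s/c=manip.get_calibration(name);K=np.array(c\["K"\]);E=np.array(c\["extrinsics"\])/K,E=cal(name)/' h.py
python3 - <<'E'
from h import *
a=np.linspace(0,2*np.pi,180)
def f(c):
    ring=np.c_[c[0]+.058*np.cos(a),c[1]+.058*np.sin(a),0*a+.072]
    A=np.array([proj("scene",p) for p in ring]);B=np.array([proj("side",p) for p in ring])
    return np.array([A[:,0].min()-246,A[:,0].max()-289,A[:,1].min()-219,B[:,0].min()-231.4,B[:,0].max()-268.9,B[:,1].min()-209.1])
from scipy.optimize import least_squares
s=least_squares(f,[.62,0],diff_step=1e-3,x_scale=.01);print(s.x,s.fun)
plan([.555,-.227,.25],goalR(51,45),vmax=.025,grip=0)
E
```

```text
[ 0.6167 -0.0003] [-0.7999  0.2112 -4.619  -1.71   -1.8515 -1.6753]
9 rows; dist [0.0228 0.2073 0.0145] rot [ 0.0019 -0.001  -0.0008]
[0.0149, -0.0126, 0.0126, 0.0, -0.0, -0.0, 0.0]
[0.0149, -0.0126, 0.0126, 0.0, -0.0, -0.0, 0.0]
[0.0149, -0.0126, 0.0126, 0.0, -0.0, -0.0, 0.0]
[0.0149, -0.0126, 0.0126, 0.0, -0.0, -0.0, 0.0]
[0.0149, -0.0125, 0.0126, 0.0, -0.0, -0.0, 0.0]
[0.0149, -0.0125, 0.0126, 0.0, -0.0, -0.0, 0.0]
[0.0149, -0.0125, 0.0126, 0.0, -0.0, -0.0, 0.0]
[0.0149, -0.0125, 0.0126, 0.0, -0.0, -0.0, 0.0]
[0.0149, -0.0125, 0.0126, 0.0, -0.0, -0.0, 0.0]
```

Request:
apply_moves:
  rows:
    - [[0.005, -0.004, 0.004, 0, 0, 0, 0], [0.011, -0.009, 0.009, 0, 0, 0, 0], [0.015, -0.0126, 0.0126, 0, 0, 0, 0], [0.015, -0.0126, 0.0126, 0, 0, 0, 0], [0.015, -0.0126, 0.0126, 0, 0, 0, 0]]

```text
clock: 4.1
ee_pos: [0.5429, -0.3393, 0.2429]
orientation: [-0.165, 0.834, 0.397, 0.346]
contact_force: [-0.2, -0.3, -3.3]
finger_gap: 0.0144
finger_force: 97.9
```

Request:
apply_moves:
  rows:
    - [[0.015, -0.0126, 0.0126, 0, 0, 0, 0], [0.015, -0.0126, 0.0126, 0, 0, 0, 0], [0.015, -0.0126, 0.0126, 0, 0, 0, 0], [0.012, -0.01, 0.01, 0, 0, 0, 0], [0.009, -0.008, 0.008, 0, 0, 0, 0]]

```text
clock: 4.6
ee_pos: [0.554, -0.237, 0.2507]
orientation: [-0.164, 0.834, 0.398, 0.346]
contact_force: [-0.8, 0.3, -2.7]
finger_gap: 0.0144
finger_force: 97.9
```

Request:
apply_moves:
  rows:
    - [[0.005, -0.004, 0.004, 0, 0, 0, 0], [0, 0, 0, 0, 0, 0, 0], [0, 0, 0, 0, 0, 0, 0]]

```text
clock: 4.9
ee_pos: [0.5548, -0.2325, 0.2515]
orientation: [-0.163, 0.834, 0.397, 0.346]
contact_force: [-0.3, 0.4, -2.3]
finger_gap: 0.0144
finger_force: 97.9
```

```bash
python3 look.py pics/w3.png wrist; python3 -c "
from h import *
log(); s,p,r=state(); c=manip.get_calibration('wrist');print(p,c['extrinsics'])"
```

```text
t 4.95 p [ 0.5547 -0.2328  0.2514] q [ 1.022   0.2945 -0.349   1.7492 -0.7397  1.2236  0.305 ] F [ 0.3348 -0.0443 -1.5882] gap 0.014254574829611222 97.92540004447801
[ 0.5547 -0.2328  0.2514] [[ 0.7757 -0.559   0.293   0.5365]
 [-0.6312 -0.6884  0.3574 -0.2541]
 [ 0.0019 -0.4622 -0.8868  0.3887]
 [ 0.      0.      0.      1.    ]]
```

View pics/w3.png

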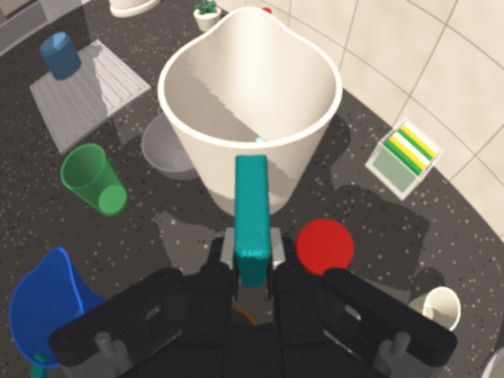

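The jug is held with its axis near (0.617, −0.156), beside the bowl, which shows at (178,145). The tray is at (30–150, 40–152). Next is the turn to face the bowl.

```bash
cat > jug.py <<'E'
from kin import *
def Jm(ax,ay,fz,psi,th=0,pivot=None):
    """jug frame pose: returns rotation, origin(foot). pivot: world pos for jug-frame spout tip if given"""
    r=R.from_euler("z",psi,degrees=True)*R.from_euler("y",th,degrees=True)
    o=np.array([ax,ay,fz]) if pivot is None else np.array(pivot)-r.apply([.079,0,.129])
    return r,o
# tool in jug frame, from the grasp
T_R=R.from_euler("z",51,degrees=True).inv()*R.from_quat([.834,.397,.346,-.1635])
T_p=np.array([-.0988,-.0003,.0996])
def tool(j): return j[1]+j[0].apply(T_p), j[0]*T_R
def jug_now():
    _,p,r=state(); jr=r*T_R.inv(); return jr,p-jr.apply(T_p)
def rows(js,grip=0.0,ik_check=True):
    s,p,r=state(); q=np.array(s["joint_pos"]); P=np.load("P.npy") if ik_check else None
    for j in js:
        gp,gr=tool(j); d=r.inv().apply(gp-p); w=(r.inv()*gr).as_rotvec()
        m=""
        if ik_check:
            qn,ep,er=ik(P,gp,gr,q); m="  err%.1fmm %.1fdeg margin%.2f dq%.2f"%(ep*1e3,er,min((qn-LO).min(),(HI-qn).min()),abs(qn-q).max()); q=qn
        print([float(x) for x in np.round(d,3)]+[float(x) for x in np.round(w,3)]+[grip],m); p,r=gp,gr
E
python3 - <<'E'
from jug import *
j=jug_now(); print(j[0].as_euler("zyx",degrees=True),j[1], j[0].apply([.079,0,.129])+j[1])
for uv in [(30,85),(107,40),(150,87),(62,152)]: print(onz("wrist",uv[0]/.9,uv[1]/.9,.01))
o=j[1]
rows([Jm(o[0]+(.617-o[0])*k/7,o[1]+(-.156-o[1])*k/7,.15,51+39*k/7) for k in range(1,8)])
E
```

```text
[50.9391 -0.0248  0.0082] [ 0.6168 -0.1559  0.1518] [ 0.6665 -0.0946  0.2809]
[0.4079 0.4804 0.01  ]
[0.6405 0.4653 0.01  ]
[0.6453 0.1977 0.01  ]
[0.4343 0.1772 0.01  ]
[-0.001, 0.01, 0.002, 0.07, -0.0, -0.069, 0.0]   err0.0mm 0.0deg margin0.73 dq0.07
[0.0, 0.01, 0.0, 0.069, 0.0, -0.069, 0.0]   err0.0mm 0.0deg margin0.73 dq0.08
[0.0, 0.01, 0.0, 0.069, 0.0, -0.069, 0.0]   err0.0mm 0.0deg margin0.66 dq0.09
[0.0, 0.01, 0.0, 0.069, 0.0, -0.069, 0.0]   err0.0mm 0.0deg margin0.59 dq0.09
[0.0, 0.01, 0.0, 0.069, 0.0, -0.069, 0.0]   err0.0mm 0.0deg margin0.52 dq0.09
[0.0, 0.01, 0.0, 0.069, 0.0, -0.069, 0.0]   err0.0mm 0.0deg margin0.45 dq0.09
[0.0, 0.01, 0.0, 0.069, 0.0, -0.069, 0.0]   err0.0mm 0.0deg margin0.38 dq0.09
```

Request:
apply_moves:
  rows:
    - [[0, 0.005, 0, 0.035, 0, -0.035, 0], [0, 0.01, 0, 0.069, 0, -0.069, 0], [0, 0.01, 0, 0.069, 0, -0.069, 0], [0, 0.01, 0, 0.069, 0, -0.069, 0], [0, 0.01, 0, 0.069, 0, -0.069, 0]]

```text
clock: 5.45
ee_pos: [0.5939, -0.2557, 0.2509]
orientation: [-0.235, 0.727, 0.57, 0.302]
contact_force: [0.8, -0.6, -2.9]
finger_gap: 0.0144
finger_force: 98.0
```

Request:
apply_moves:
  rows:
    - [[0, 0.01, 0, 0.069, 0, -0.069, 0], [0, 0.01, 0, 0.069, 0, -0.069, 0], [0, 0.005, 0, 0.035, 0, -0.035, 0], [0, 0, 0, 0, 0, 0, 0], [0, 0, 0, 0, 0, 0, 0]]

```text
clock: 5.95
ee_pos: [0.6184, -0.2582, 0.2509]
orientation: [-0.27, 0.653, 0.653, 0.271]
contact_force: [-0.4, 0.2, -1.8]
finger_gap: 0.0143
finger_force: 98.0
```

```bash
python3 look.py pics/l2.png scene side; python3 - <<'E'
from jug import *
log()
j=jug_now(); print(j[0].as_euler("zyx",degrees=True),j[1], j[0].apply([.079,0,.129])+j[1])
s0=j[1]+j[0].apply([.079,0,.129])
th=np.arange(6,109,6.)
# spout path: from s0 to over bowl
e=np.array([.616,-.02,.115])
def S(t):
    a=min(1,t/60); return s0+(e-s0)*a
rows([Jm(0,0,0,90,t,S(t)) for t in th])
E
```

```text
t 6.05 p [ 0.6179 -0.2584  0.2517] q [ 0.8444  0.7188 -0.3918  1.135  -0.4255  1.7213  0.5115] F [ 0.2491  0.2822 -2.417 ] gap 0.014010485864927718 98.01462374132825
[90.0883  0.0137 -0.0831] [ 0.6174 -0.1598  0.1519] [ 0.6173 -0.0806  0.2808]
[0.004, -0.0, 0.001, -0.001, -0.103, 0.001, 0.0]   err0.0mm 0.0deg margin0.42 dq0.06
[0.006, -0.0, 0.002, -0.0, -0.105, -0.0, 0.0]   err0.0mm 0.0deg margin0.48 dq0.06
[0.008, -0.0, 0.002, -0.0, -0.105, -0.0, 0.0]   err0.0mm 0.0deg margin0.53 dq0.06
[0.01, -0.0, 0.003, -0.0, -0.105, -0.0, 0.0]   err0.0mm 0.0deg margin0.58 dq0.07
[0.011, -0.0, 0.003, -0.0, -0.105, -0.0, 0.0]   err0.0mm 0.0deg margin0.63 dq0.07
[0.013, -0.0, 0.003, -0.0, -0.105, -0.0, 0.0]   err0.0mm 0.0deg margin0.68 dq0.08
[0.015, -0.0, 0.003, -0.0, -0.105, -0.0, 0.0]   err0.0mm 0.0deg margin0.72 dq0.09
[0.017, -0.0, 0.002, -0.0, -0.105, -0.0, 0.0]   err0.0mm 0.0deg margin0.70 dq0.10
[0.019, -0.0, 0.002, -0.0, -0.105, -0.0, 0.0]   err0.0mm 0.0deg margin0.68 dq0.11
[0.02, -0.0, 0.001, -0.0, -0.105, -0.0, 0.0]   err0.0mm 0.0deg margin0.67 dq0.12
[0.012, 0.0, -0.015, -0.0, -0.105, -0.0, 0.0]   err0.0mm 0.0deg margin0.67 dq0.10
[0.012, 0.0, -0.015, -0.0, -0.105, -0.0, 0.0]   err0.0mm 0.0deg margin0.66 dq0.10
[0.012, 0.0, -0.015, -0.0, -0.105, -0.0, 0.0]   err0.0mm 0.0deg margin0.59 dq0.09
[0.012, 0.0, -0.015, -0.0, -0.105, -0.0, 0.0]   err0.0mm 0.0deg margin0.52 dq0.09
[0.012, 0.0, -0.015, -0.0, -0.105, -0.0, 0.0]   err0.0mm 0.0deg margin0.45 dq0.08
[0.012, 0.0, -0.015, -0.0, -0.105, -0.0, 0.0]   err0.0mm 0.0deg margin0.37 dq0.08
[0.012, 0.0, -0.015, -0.0, -0.105, -0.0, 0.0]   err0.0mm 0.0deg margin0.29 dq0.08
[0.012, 0.0, -0.015, -0.0, -0.105, -0.0, 0.0]   err0.0mm 0.0deg margin0.22 dq0.08
```

View pics/l2.png

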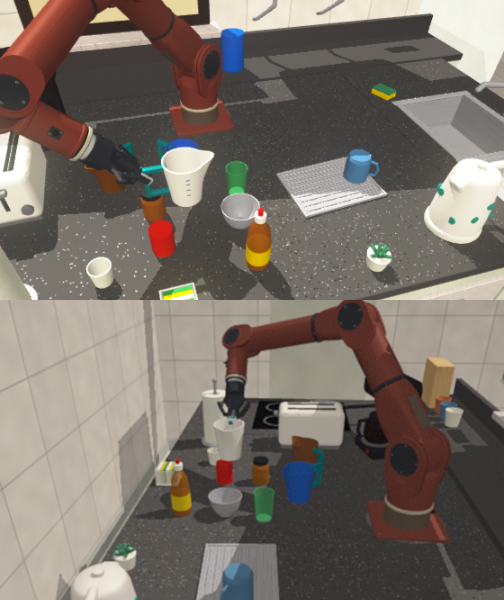

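The jug is upright beside the bowl at scene (185,175), with its spout pointing at the bowl (240,210). Now I'll tip it, slowly near 90°.

```bash
python3 - <<'E'
from jug import *
j=jug_now(); s0=j[1]+j[0].apply([.079,0,.129])
th=[2,5,10,16,22,28,34,40,46,52,58,64,69,73,76]
e=np.array([.616,-.033,.108])
S=lambda t:s0+(e-s0)*min(1,t/64)
rows([Jm(0,0,0,90,t,S(t)) for t in th])
E
```

```text
[0.001, -0.0, 0.0, -0.001, -0.033, 0.001, 0.0]   err0.0mm 0.0deg margin0.39 dq0.02
[0.002, -0.0, -0.0, -0.0, -0.052, -0.0, 0.0]   err0.0mm 0.0deg margin0.41 dq0.03
[0.004, -0.0, 0.0, -0.0, -0.087, -0.0, 0.0]   err0.0mm 0.0deg margin0.45 dq0.05
[0.006, -0.0, 0.001, -0.0, -0.105, -0.0, 0.0]   err0.0mm 0.0deg margin0.51 dq0.06
[0.008, -0.0, 0.002, -0.0, -0.105, -0.0, 0.0]   err0.0mm 0.0deg margin0.56 dq0.07
[0.01, -0.0, 0.002, -0.0, -0.105, -0.0, 0.0]   err0.0mm 0.0deg margin0.61 dq0.07
[0.011, -0.0, 0.002, -0.0, -0.105, -0.0, 0.0]   err0.0mm 0.0deg margin0.66 dq0.08
[0.013, -0.0, 0.002, -0.0, -0.105, -0.0, 0.0]   err0.0mm 0.0deg margin0.70 dq0.09
[0.015, -0.0, 0.002, -0.0, -0.105, -0.0, 0.0]   err0.0mm 0.0deg margin0.71 dq0.09
[0.017, -0.0, 0.001, -0.0, -0.105, -0.0, 0.0]   err0.0mm 0.0deg margin0.69 dq0.10
[0.018, -0.0, 0.001, -0.0, -0.105, -0.0, 0.0]   err0.0mm 0.0deg margin0.67 dq0.11
[0.02, -0.0, 0.0, -0.0, -0.105, -0.0, 0.0]   err0.0mm 0.0deg margin0.67 dq0.12
[0.01, 0.0, -0.012, -0.0, -0.087, -0.0, 0.0]   err0.0mm 0.0deg margin0.67 dq0.08
[0.008, 0.0, -0.01, -0.0, -0.07, -0.0, 0.0]   err0.0mm 0.0deg margin0.67 dq0.06
[0.006, 0.0, -0.008, -0.0, -0.052, -0.0, 0.0]   err0.0mm 0.0deg margin0.64 dq0.05
```

Request:
apply_moves:
  rows:
    - [[0.001, 0, 0, 0, -0.033, 0, 0], [0.002, 0, 0, 0, -0.052, 0, 0], [0.004, 0, 0, 0, -0.087, 0, 0], [0.006, 0, 0.001, 0, -0.105, 0, 0], [0.008, 0, 0.002, 0, -0.105, 0, 0]]

```text
clock: 6.55
ee_pos: [0.6185, -0.239, 0.2629]
orientation: [-0.137, 0.693, 0.694, 0.141]
contact_force: [0.7, -0.1, -2.0]
finger_gap: 0.0145
finger_force: 97.9
```

Request:
apply_moves:
  rows:
    - [[0.01, 0, 0.002, 0, -0.105, 0, 0], [0.011, 0, 0.002, 0, -0.105, 0, 0], [0.013, 0, 0.002, 0, -0.105, 0, 0], [0.015, 0, 0.002, 0, -0.105, 0, 0], [0.017, 0, 0.001, 0, -0.105, 0, 0]]

```text
clock: 7.05
ee_pos: [0.6184, -0.1713, 0.2658]
orientation: [0.048, 0.705, 0.706, -0.043]
contact_force: [-0.7, 0.5, -3.1]
finger_gap: 0.0142
finger_force: 98.0
```

```bash
python3 - <<'E'
from jug import *
log(); j=jug_now(); s0=j[1]+j[0].apply([.079,0,.129]); t0=-(j[0].as_matrix()[2,0]); t0=np.degrees(np.arcsin(t0)); print(s0,t0)
th=[57,62,67,71,75,78,80.5,83,85]
e=np.array([.616,-.033,.108])
S=lambda t:s0+(e-s0)*np.clip((t-t0)/(66-t0),0,1)
rows([Jm(0,0,0,90,t,S(t)) for t in th])
E
```

```text
t 7.05 p [ 0.6184 -0.1713  0.2658] q [ 0.3892  0.3082 -0.3212  1.4954  0.2293  1.34    0.034 ] F [-0.6809  0.4669 -3.0938] gap 0.014245725311302495 97.97419857844943
[ 0.6183 -0.0395  0.1429] 52.3599025001153
[0.013, -0.001, -0.0, 0.005, -0.081, 0.002, 0.0]   err0.0mm 0.0deg margin0.67 dq0.09
[0.015, -0.001, -0.0, -0.0, -0.087, -0.0, 0.0]   err0.0mm 0.0deg margin0.67 dq0.09
[0.015, -0.001, -0.003, -0.0, -0.087, -0.0, 0.0]   err0.0mm 0.0deg margin0.67 dq0.09
[0.008, 0.0, -0.01, -0.0, -0.07, -0.0, 0.0]   err0.0mm 0.0deg margin0.67 dq0.07
[0.008, 0.0, -0.01, -0.0, -0.07, -0.0, 0.0]   err0.0mm 0.0deg margin0.65 dq0.06
[0.006, 0.0, -0.008, -0.0, -0.052, -0.0, 0.0]   err0.0mm 0.0deg margin0.62 dq0.05
[0.005, 0.0, -0.006, -0.0, -0.044, -0.0, 0.0]   err0.0mm 0.0deg margin0.59 dq0.04
[0.005, 0.0, -0.006, -0.0, -0.044, -0.0, 0.0]   err0.0mm 0.0deg margin0.56 dq0.04
[0.004, 0.0, -0.005, -0.0, -0.035, -0.0, 0.0]   err0.0mm 0.0deg margin0.54 dq0.03
```

Request:
apply_moves:
  rows:
    - [[0.013, -0.001, 0, 0.003, -0.081, 0.002, 0], [0.015, -0.001, 0, 0, -0.087, 0, 0], [0.015, -0.001, -0.003, 0, -0.087, 0, 0], [0.008, 0, -0.01, 0, -0.07, 0, 0], [0.008, 0, -0.01, 0, -0.07, 0, 0]]

```text
clock: 7.55
ee_pos: [0.6151, -0.1049, 0.2709]
orientation: [0.183, 0.683, 0.684, -0.18]
contact_force: [0.3, 0.4, -3.0]
finger_gap: 0.0142
finger_force: 98.1
```

Request:
apply_moves:
  rows:
    - [[0.006, 0, -0.008, 0, -0.052, 0, 0], [0.005, 0, -0.006, 0, -0.044, 0, 0], [0.005, 0, -0.006, 0, -0.044, 0, 0], [0.004, 0, -0.005, 0, -0.035, 0, 0]]

```text
clock: 7.95
ee_pos: [0.6152, -0.0747, 0.2803]
orientation: [0.241, 0.665, 0.665, -0.239]
contact_force: [0.2, 0.8, -2.6]
finger_gap: 0.0141
finger_force: 98.2
```

```bash
python3 - <<'E'
from jug import *
log(); j=jug_now(); s0=j[1]+j[0].apply([.079,0,.129]); print(s0,j[0].as_matrix()[:,2]); t0=np.degrees(np.arccos(j[0].as_matrix()[2,2])); print(t0)
e=np.array([.616,-.033,.108])
im=manip.camera("scene"); im2=manip.camera("side"); im3=manip.camera("wrist")
o=np.zeros((480,800,3),np.uint8); o[:240,:400]=cv2.resize(im[150:270,180:380],(400,240)); o[:240,400:]=cv2.resize(im2[110:260,170:420],(400,240)); o[240:,:320]=cv2.resize(im3,(320,240)); cv2.imwrite("pics/l3.png",o)
th=list(np.arange(87,110,2.))
rows([Jm(0,0,0,90,t,e) for t in th])
E
```

```text
t 7.95 p [ 0.6152 -0.0747  0.2803] q [-0.0241  0.3489 -0.3432  1.5715  0.7565  1.5483 -0.5024] F [ 0.18    0.8435 -2.5707] gap 0.014092670584792305 98.18419530638494
[ 0.6149 -0.0291  0.1059] [-0.0002  0.9958  0.092 ]
84.72015721253338
[-0.0, 0.001, -0.006, -0.002, -0.042, 0.001, 0.0]   err0.0mm 0.0deg margin0.52 dq0.03
[0.004, 0.0, -0.005, -0.0, -0.035, -0.0, 0.0]   err0.0mm 0.0deg margin0.49 dq0.03
[0.004, 0.0, -0.005, -0.0, -0.035, -0.0, 0.0]   err0.0mm 0.0deg margin0.46 dq0.03
[0.004, 0.0, -0.005, -0.0, -0.035, -0.0, 0.0]   err0.0mm 0.0deg margin0.44 dq0.03
[0.004, 0.0, -0.005, -0.0, -0.035, -0.0, 0.0]   err0.0mm 0.0deg margin0.41 dq0.03
[0.004, 0.0, -0.005, -0.0, -0.035, -0.0, 0.0]   err0.0mm 0.0deg margin0.39 dq0.03
[0.004, 0.0, -0.005, -0.0, -0.035, -0.0, 0.0]   err0.0mm 0.0deg margin0.36 dq0.03
[0.004, 0.0, -0.005, -0.0, -0.035, -0.0, 0.0]   err0.0mm 0.0deg margin0.34 dq0.03
[0.004, 0.0, -0.005, -0.0, -0.035, -0.0, 0.0]   err0.0mm 0.0deg margin0.31 dq0.03
[0.004, 0.0, -0.005, -0.0, -0.035, -0.0, 0.0]   err0.0mm 0.0deg margin0.29 dq0.03
[0.004, 0.0, -0.005, -0.0, -0.035, -0.0, 0.0]   err0.0mm 0.0deg margin0.26 dq0.03
[0.004, 0.0, -0.005, -0.0, -0.035, -0.0, 0.0]   err0.0mm 0.0deg margin0.24 dq0.02
```

View pics/l3.png

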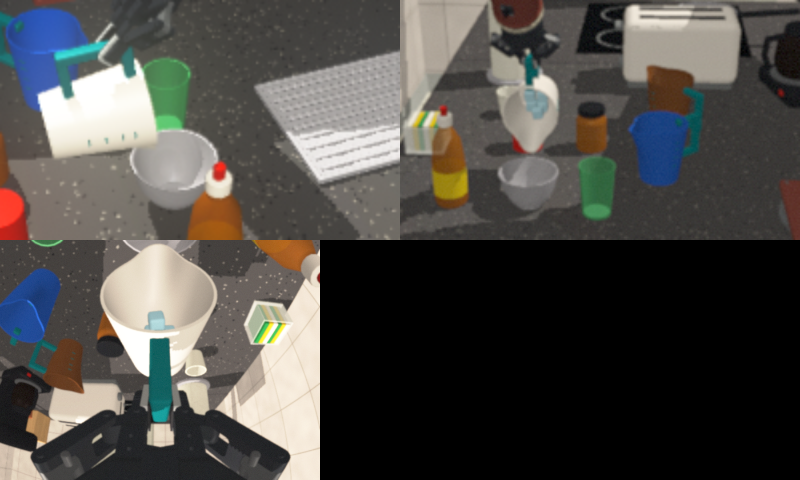

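The jug is at 85° with the spout over the near part of the bowl: spout at side-crop (530,150), bowl centre at (528,175). The ice is still inside. I'll keep tipping slowly.

Request:
apply_moves:
  rows:
    - [[0.002, 0, -0.005, 0, -0.035, 0, 0], [0.004, 0, -0.005, 0, -0.035, 0, 0], [0.002, 0, -0.003, 0, -0.018, 0, 0], [0.002, 0, -0.003, 0, -0.018, 0, 0], [0.002, 0, -0.003, 0, -0.018, 0, 0]]

```text
clock: 8.6
ee_pos: [0.6155, -0.0545, 0.2846]
orientation: [0.281, 0.649, 0.649, -0.281]
contact_force: [0.5, -0.5, -2.8]
finger_gap: 0.0145
finger_force: 98.2
```

Request:
apply_moves:
  rows:
    - [[0.002, 0, -0.003, 0, -0.018, 0, 0], [0.002, 0, -0.003, 0, -0.018, 0, 0], [0.002, 0, -0.003, 0, -0.018, 0, 0], [0.002, 0, -0.003, 0, -0.018, 0, 0], [0.002, 0, -0.003, 0, -0.018, 0, 0]]

```text
clock: 9.1
ee_pos: [0.6154, -0.0368, 0.2871]
orientation: [0.31, 0.636, 0.635, -0.31]
contact_force: [-0.3, -0.0, -2.1]
finger_gap: 0.0143
finger_force: 98.3
```

Request:
apply_moves:
  rows:
    - [[0.004, 0, -0.005, 0, -0.035, 0, 0], [0.004, 0, -0.005, 0, -0.035, 0, 0], [0.004, 0, -0.005, 0, -0.035, 0, 0], [0.004, 0, -0.005, 0, -0.035, 0, 0], [0.004, 0, -0.005, 0, -0.035, 0, 0]]

```text
clock: 9.6
ee_pos: [0.6154, -0.0043, 0.2842]
orientation: [0.365, 0.606, 0.606, -0.365]
contact_force: [0.1, 0.2, -2.3]
finger_gap: 0.0147
finger_force: 98.4
```

```bash
python3 - <<'E'
from jug import *
log(); j=jug_now(); s0=j[1]+j[0].apply([.079,0,.129]); t0=np.degrees(np.arccos(j[0].as_matrix()[2,2])); print(s0,t0)
def mon(f):
    im=manip.camera("scene"); im2=manip.camera("side"); im3=manip.camera("wrist")
    o=np.zeros((480,800,3),np.uint8); o[:240,:400]=cv2.resize(im[150:270,180:380],(400,240)); o[:240,400:]=cv2.resize(im2[110:260,170:420],(400,240)); o[240:,:320]=cv2.resize(im3,(320,240)); cv2.imwrite(f,o)
mon("pics/l4.png")
# pale-blue pixel counts in scene/side
for n in ("scene","side"):
    a=manip.camera(n).astype(int); b,g,r=a[...,0],a[...,1],a[...,2]; m=(b>r+25)&(g>r+15)&(b>130)
    ys,xs=np.nonzero(m); print(n,len(xs),np.percentile(xs,[5,50,95]) if len(xs) else "",np.percentile(ys,[5,50,95]) if len(xs) else "")
e=np.array([.616,-.033,.108])
rows([Jm(0,0,0,90,t,s0) for t in (106,108,110)])
E
```

```text
t 9.6 p [ 0.6154 -0.0043  0.2842] q [-0.2778  0.5286 -0.3183  1.5287  1.0071  1.8369 -0.7237] F [ 0.1109  0.2032 -2.2892] gap 0.014693253857276234 98.36591860977933
[ 0.6147 -0.0286  0.1057] 107.13002296007693
scene 3571 [191.5 254.  408. ] [ 39. 170. 203.]
side 440 [244.95 259.   350.35] [176.85 295.   322.  ]
[-0.001, -0.001, 0.002, -0.004, 0.017, 0.0, 0.0]   err0.0mm 0.0deg margin0.27 dq0.02
[0.004, 0.0, -0.005, -0.0, -0.035, -0.0, 0.0]   err0.0mm 0.0deg margin0.25 dq0.03
[0.004, 0.0, -0.005, -0.0, -0.035, -0.0, 0.0]   err0.0mm 0.0deg margin0.22 dq0.02
```

View pics/l4.png

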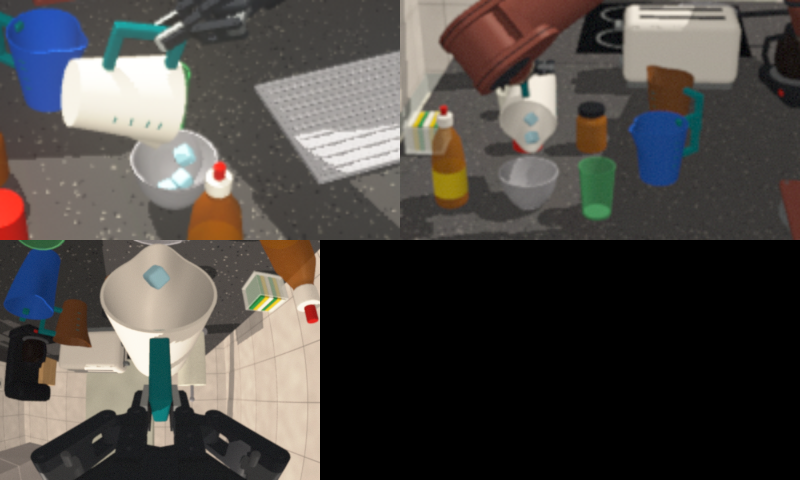

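Three or more cubes are in the bowl (scene crop 165–185, 150–185) and the last are sliding down to the spout. I'll hold at about 109° so they can slide out. From here I'll check by pixel numbers only.

Request:
apply_moves:
  rows:
    - [[0.004, 0, -0.005, 0, -0.035, 0, 0], [0, 0, 0, 0, 0, 0, 0], [0, 0, 0, 0, 0, 0, 0], [0, 0, 0, 0, 0, 0, 0], [0, 0, 0, 0, 0, 0, 0]]

```text
clock: 10.35
ee_pos: [0.6154, 0.0009, 0.2836]
orientation: [0.374, 0.6, 0.6, -0.375]
contact_force: [-0.8, -0.2, -2.0]
finger_gap: 0.0142
finger_force: 98.3
```

Request:
apply_moves:
  rows:
    - [[0, 0, 0, 0, 0, 0, 0], [0, 0, 0, 0, 0, 0, 0], [0, 0, 0, 0, 0, 0, 0]]

```text
clock: 10.65
ee_pos: [0.6154, 0.0011, 0.2834]
orientation: [0.374, 0.6, 0.6, -0.375]
contact_force: [-0.3, 0.2, -2.8]
finger_gap: 0.014
finger_force: 98.3
```

```bash
cat > ice.py <<'E'
from h import *
l=cv2.imread("pics/l4.png")
def mask(im):
    h=cv2.cvtColor(im,cv2.COLOR_BGR2HSV); return cv2.inRange(h,(85,35,120),(108,130,255))
if __name__=="__main__":
    print("ref ice colours",l[275,155],l[155,183],l[137,531],"hsv",cv2.cvtColor(l,cv2.COLOR_BGR2HSV)[[275,155,137],[155,183,531]])
    print("ref wrist",cv2.connectedComponentsWithStats(mask(l[240:,:320]))[2][1:].tolist())
    for n in ("wrist","scene","side"):
        st=cv2.connectedComponentsWithStats(mask(manip.camera(n)))
        print(n,[(list(map(int,s)),) for s in st[2][1:] if s[4]>12])
E
python3 ice.py; python3 -c "
from jug import *
log(); j=jug_now(); print(j[1]+j[0].apply([.079,0,.129]),np.degrees(np.arccos(j[0].as_matrix()[2,2])))"
```

```text
ref ice colours [180 176 145] [236 233 189] [167 163 136] hsv [[ 93  50 180]
 [ 92  51 236]
 [ 94  47 167]]
ref wrist [[144, 26, 25, 23, 379], [153, 177, 1, 2, 2], [154, 180, 1, 1, 1], [158, 181, 1, 1, 1], [160, 181, 1, 1, 1]]
wrist []
scene [([381, 166, 40, 39, 792],), ([270, 233, 12, 10, 49],)]
side [([490, 113, 8, 5, 31],), ([248, 292, 20, 22, 241],), ([266, 293, 12, 12, 46],), ([246, 316, 8, 9, 34],)]
t 10.8 p [0.6154 0.0011 0.2833] q [-0.2959  0.5468 -0.3134  1.5239  1.0235  1.8596 -0.7371] F [-0.2763  1.4872 -2.8439] gap 0.013952093429102972 98.3121854547062
[ 0.6147 -0.0289  0.1056] 108.9612129471866
```

The wrist camera sees no ice left in the jug, and there are no ice pixels outside the bowl. I'll tip it back upright along the same path.

```bash
python3 - <<'E'
from jug import *
j=jug_now(); e=j[1]+j[0].apply([.079,0,.129]); s0=np.array([.617,-.081,.285])
th=[105,99,92,85,78,71,64,57,50,43,36,29,22,15,9,4,1,0]
S=lambda t:s0+(e-s0)*min(1,t/64)
rows([Jm(0,0,0,90,t,S(t)) for t in th])
P=np.load("P.npy"); q=np.array(load()[5][0])
for psi in (50,70,90,110):
    gp,gr=tool(Jm(.53,.25,.01,psi)); qq,ep,er=ik(P,gp,gr,q); print(psi,ep,er,min((qq-LO).min(),(HI-qq).min()),qq)
E
```

```text
[-0.007, -0.0, 0.01, -0.004, 0.069, 0.0, 0.0]   err0.0mm 0.0deg margin0.28 dq0.05
[-0.01, -0.0, 0.016, 0.0, 0.105, 0.0, 0.0]   err0.0mm 0.0deg margin0.36 dq0.08
[-0.012, -0.0, 0.019, 0.0, 0.122, 0.0, 0.0]   err0.0mm 0.0deg margin0.45 dq0.09
[-0.012, -0.0, 0.019, 0.0, 0.122, 0.0, 0.0]   err0.0mm 0.0deg margin0.54 dq0.09
[-0.012, -0.0, 0.019, 0.0, 0.122, 0.0, 0.0]   err0.0mm 0.0deg margin0.62 dq0.10
[-0.012, -0.0, 0.019, 0.0, 0.122, 0.0, 0.0]   err0.0mm 0.0deg margin0.67 dq0.11
[-0.012, -0.0, 0.019, 0.0, 0.122, 0.0, 0.0]   err0.0mm 0.0deg margin0.67 dq0.12
[-0.023, 0.0, 0.002, 0.0, 0.122, 0.0, 0.0]   err0.0mm 0.0deg margin0.67 dq0.14
[-0.021, 0.0, 0.001, 0.0, 0.122, 0.0, 0.0]   err0.0mm 0.0deg margin0.69 dq0.13
[-0.019, 0.0, -0.0, 0.0, 0.122, 0.0, 0.0]   err0.0mm 0.0deg margin0.72 dq0.11
[-0.017, 0.0, -0.001, 0.0, 0.122, 0.0, 0.0]   err0.0mm 0.0deg margin0.67 dq0.10
[-0.014, 0.0, -0.002, 0.0, 0.122, 0.0, 0.0]   err0.0mm 0.0deg margin0.62 dq0.09
[-0.012, 0.0, -0.002, 0.0, 0.122, 0.0, 0.0]   err0.0mm 0.0deg margin0.56 dq0.08
[-0.009, 0.0, -0.002, 0.0, 0.122, 0.0, 0.0]   err0.0mm 0.0deg margin0.49 dq0.08
[-0.006, 0.0, -0.001, 0.0, 0.105, 0.0, 0.0]   err0.0mm 0.0deg margin0.44 dq0.06
[-0.004, 0.0, -0.001, 0.0, 0.087, 0.0, 0.0]   err0.0mm 0.0deg margin0.39 dq0.05
[-0.002, 0.0, -0.0, 0.0, 0.052, 0.0, 0.0]   err0.0mm 0.0deg margin0.37 dq0.03
[-0.0, 0.0, -0.0, 0.0, 0.017, 0.0, 0.0]   err0.0mm 0.0deg margin0.36 dq0.01
50 0.004978206976202003 2.3723745499164974 2.3092638912203256e-14 [ 1.202   0.0548 -1.3     2.4    -1.2639  0.507   0.3121]
70 1.6582148253814368e-07 0.00011761957146627103 0.17524950842127085 [ 0.7109  0.2325 -0.7006  2.2248 -0.9871  0.7304  0.4525]
90 9.853332925532834e-08 5.8529982494447075e-05 0.44448602951562566 [ 0.6244  0.4439 -0.6379  1.9555 -0.6604  0.9602  0.4554]
110 5.3032359093626e-08 2.246184660268889e-05 0.7056710155862053 [ 0.4837  0.6271 -0.5943  1.6718 -0.4411  1.2141  0.5043]
```

Request:
apply_moves:
  rows:
    - [[-0.007, 0, 0.01, 0, 0.069, 0, 0], [-0.01, 0, 0.016, 0, 0.105, 0, 0], [-0.012, 0, 0.019, 0, 0.122, 0, 0], [-0.012, 0, 0.019, 0, 0.122, 0, 0], [-0.012, 0, 0.019, 0, 0.122, 0, 0]]

```text
clock: 11.3
ee_pos: [0.6157, -0.096, 0.2745]
orientation: [0.2, 0.679, 0.678, -0.199]
contact_force: [-0.5, -0.3, -2.6]
finger_gap: 0.0143
finger_force: 98.0
```

Request:
apply_moves:
  rows:
    - [[-0.012, 0, 0.019, 0, 0.122, 0, 0], [-0.012, 0, 0.019, 0, 0.122, 0, 0], [-0.023, 0, 0.002, 0, 0.122, 0, 0], [-0.021, 0, 0.001, 0, 0.122, 0, 0], [-0.019, 0, 0, 0, 0.122, 0, 0]]

```text
clock: 11.8
ee_pos: [0.6152, -0.1988, 0.2644]
orientation: [-0.012, 0.707, 0.707, 0.014]
contact_force: [0.1, 0.2, -2.6]
finger_gap: 0.0142
finger_force: 97.9
```

Request:
apply_moves:
  rows:
    - [[-0.017, 0, -0.001, 0, 0.122, 0, 0], [-0.014, 0, -0.002, 0, 0.122, 0, 0], [-0.012, 0, -0.002, 0, 0.122, 0, 0], [-0.009, 0, -0.002, 0, 0.122, 0, 0], [-0.006, 0, -0.001, 0, 0.105, 0, 0]]

```text
clock: 12.3
ee_pos: [0.6144, -0.2579, 0.2576]
orientation: [-0.219, 0.673, 0.671, 0.219]
contact_force: [-0.2, -0.1, -2.9]
finger_gap: 0.0142
finger_force: 98.0
```

Request:
apply_moves:
  rows:
    - [[-0.004, 0, -0.001, 0, 0.087, 0, 0], [-0.002, 0, 0, 0, 0.052, 0, 0], [0, 0, 0, 0, 0.017, 0, 0], [0, 0, 0, 0, 0, 0, 0]]

```text
clock: 12.7
ee_pos: [0.6152, -0.2604, 0.2547]
orientation: [-0.27, 0.654, 0.653, 0.269]
contact_force: [-0.2, 0.3, -1.7]
finger_gap: 0.014
finger_force: 98.0
```

```bash
python3 ice.py; python3 - <<'E'
from jug import *
log(); j=jug_now(); print(j[1],j[0].as_euler("zyx",degrees=True)); s,_,_=state(); print(s["contact_force"])
a=j[1]; wp=[np.array([.6,-.02,.155]),np.array([.55,.16,.155]),np.array([.53,.25,.13])]
pts=[];c=a
for w in wp:
    n=int(np.ceil(np.linalg.norm(w-c)/.03)); pts+=[c+(w-c)*(k+1)/n for k in range(n)]; c=w
rows([Jm(*p,90) for p in pts])
E
```

```text
ref ice colours [180 176 145] [236 233 189] [167 163 136] hsv [[ 93  50 180]
 [ 92  51 236]
 [ 94  47 167]]
ref wrist [[144, 26, 25, 23, 379], [153, 177, 1, 2, 2], [154, 180, 1, 1, 1], [158, 181, 1, 1, 1], [160, 181, 1, 1, 1]]
wrist [([281, 172, 13, 1, 13],), ([261, 202, 1, 26, 26],)]
scene [([381, 166, 40, 39, 838],), ([269, 233, 13, 10, 49],)]
side [([490, 113, 8, 5, 28],), ([249, 292, 19, 19, 230],), ([246, 316, 7, 8, 30],)]
t 12.85 p [ 0.6158 -0.2594  0.2564] q [ 0.8346  0.7103 -0.3715  1.1334 -0.4348  1.7313  0.5174] F [ 0.038   0.7957 -2.1375] gap 0.014272920452271744 98.03611720504705
[ 0.615  -0.161   0.1563] [90.2177  0.0487 -0.2635]
[ 0.038   0.7957 -2.1375]
[0.019, -0.003, 0.02, -0.003, 0.005, 0.002, 0.0]   err0.0mm 0.0deg margin0.40 dq0.07
[0.02, -0.003, 0.02, 0.0, 0.0, 0.0, 0.0]   err0.0mm 0.0deg margin0.44 dq0.06
[0.02, -0.003, 0.02, 0.0, 0.0, 0.0, 0.0]   err0.0mm 0.0deg margin0.48 dq0.06
[0.02, -0.003, 0.02, 0.0, 0.0, 0.0, 0.0]   err0.0mm 0.0deg margin0.51 dq0.06
[0.02, -0.003, 0.02, 0.0, 0.0, 0.0, 0.0]   err0.0mm 0.0deg margin0.55 dq0.05
[0.018, -0.007, 0.018, 0.0, 0.0, 0.0, 0.0]   err0.0mm 0.0deg margin0.58 dq0.05
[0.018, -0.007, 0.018, 0.0, 0.0, 0.0, 0.0]   err0.0mm 0.0deg margin0.61 dq0.05
[0.018, -0.007, 0.018, 0.0, 0.0, 0.0, 0.0]   err0.0mm 0.0deg margin0.64 dq0.05
[0.018, -0.007, 0.018, 0.0, 0.0, 0.0, 0.0]   err0.0mm 0.0deg margin0.67 dq0.05
[0.018, -0.007, 0.018, 0.0, 0.0, 0.0, 0.0]   err0.0mm 0.0deg margin0.70 dq0.04
[0.018, -0.007, 0.018, 0.0, 0.0, 0.0, 0.0]   err0.0mm 0.0deg margin0.68 dq0.04
[0.018, -0.007, 0.018, 0.0, 0.0, 0.0, 0.0]   err0.0mm 0.0deg margin0.65 dq0.04
[0.011, -0.005, 0.02, 0.0, 0.0, 0.0, 0.0]   err0.0mm 0.0deg margin0.61 dq0.04
[0.011, -0.005, 0.02, 0.0, 0.0, 0.0, 0.0]   err0.0mm 0.0deg margin0.58 dq0.04
[0.011, -0.005, 0.02, 0.0, 0.0, 0.0, 0.0]   err0.0mm 0.0deg margin0.55 dq0.04
[0.011, -0.005, 0.02, 0.0, 0.0, 0.0, 0.0]   err0.0mm 0.0deg margin0.53 dq0.04
```

```bash
python3 - <<'E'
from h import *
im=manip.camera("scene"); o=cv2.imread("pics/scene0.png"); l4=cv2.imread("pics/l4.png")
print(np.abs(im.astype(int)-o).mean(), "bowl shift check")
b=slice(215,258); c=slice(244,292)
d=im[b,c].astype(int); d0=o[b,c].astype(int)
m=((d[...,0]-d[...,2])>14); m0=((d0[...,0]-d0[...,2])>14); print(m.sum(),m0.sum())
for r in range(0,43): print("".join("#" if x>25 else "+" if x>14 else "." for x in d[r,:,0]-d[r,:,2]))
# bowl edges displacement by template match
g=lambda x:cv2.Canny(cv2.cvtColor(x,cv2.COLOR_BGR2GRAY),60,150)
for nm,(y,x,h,w) in dict(bowl=(240,240,20,55),tumbler=(176,246,46,32),soap=(230,268,72,38),tin=(245,162,42,36),jar=(212,168,30,20),cup=(285,95,36,34),mug=(165,380,40,45)).items():
    t=o[y:y+h,x:x+w]; r=cv2.matchTemplate(im[y-6:y+h+6,x-6:x+w+6],t,cv2.TM_CCOEFF_NORMED); _,v,_,loc=cv2.minMaxLoc(r); print(nm,round(v,3),loc[0]-6,loc[1]-6)
E
```

```text
10.99986111111111 bowl shift check
111 4
...........++...................................
................................................
................................................
................................................
................................................
................................................
................................................
................................................
................................................
................................................
................................................
................................................
................................................
................................................
................................................
................................................
...............................#+#..............
.............................++..++.............
.......................+#...++....#.............
.....................++..#.#.......#............
....................#.....#+......+##...........
...................#......+#+.
[... 448 characters left out ...]
...........
................................................
................................................
................................................
................................................
................................................
................................................
................................................
................................................
................................................
................................................
................................................
................................................
bowl 0.96 0 0
tumbler 0.987 0 0
soap 0.958 0 0
tin 0.859 0 0
jar 0.865 0 1
cup 0.939 0 0
mug 1.0 0 0
```

Request:
apply_moves:
  rows:
    - [[0.007, -0.001, 0.007, 0, 0.004, 0, 0], [0.014, -0.002, 0.014, 0, 0, 0, 0], [0.02, -0.003, 0.02, 0, 0, 0, 0], [0.02, -0.003, 0.02, 0, 0, 0, 0], [0.02, -0.003, 0.02, 0, 0, 0, 0]]

```text
clock: 13.4
ee_pos: [0.603, -0.1438, 0.2558]
orientation: [-0.271, 0.653, 0.653, 0.271]
contact_force: [-0.2, -0.0, -2.0]
finger_gap: 0.014
finger_force: 98.1
```

The bowl holds several cubes, and nothing else has shifted. I'll carry on to the tray.

Request:
apply_moves:
  rows:
    - [[0.02, -0.003, 0.02, 0, 0, 0, 0], [0.018, -0.007, 0.018, 0, 0, 0, 0], [0.018, -0.007, 0.018, 0, 0, 0, 0], [0.018, -0.007, 0.018, 0, 0, 0, 0], [0.018, -0.007, 0.018, 0, 0, 0, 0]]

```text
clock: 13.9
ee_pos: [0.5716, -0.0138, 0.2558]
orientation: [-0.271, 0.653, 0.653, 0.271]
contact_force: [0.2, 0.7, -1.4]
finger_gap: 0.0142
finger_force: 98.1
```

Request:
apply_moves:
  rows:
    - [[0.018, -0.007, 0.018, 0, 0, 0, 0], [0.018, -0.007, 0.018, 0, 0, 0, 0], [0.018, -0.007, 0.018, 0, 0, 0, 0], [0.011, -0.005, 0.018, 0, 0, 0, 0], [0.009, -0.004, 0.015, 0, 0, 0, 0]]

```text
clock: 14.4
ee_pos: [0.5413, 0.1003, 0.2466]
orientation: [-0.271, 0.653, 0.654, 0.271]
contact_force: [0.4, -0.7, -2.8]
finger_gap: 0.0144
finger_force: 98.1
```

```bash
python3 - <<'E'
from jug import *
log(); j=jug_now(); print(j[1],j[0].as_euler("zyx",degrees=True))
a=j[1]; pts=[]
c=a
for w,st in ((np.array([.53,.252,.10]),.025),(np.array([.53,.252,.022]),.016)):
    n=int(np.ceil(np.linalg.norm(w-c)/st)); pts+=[c+(w-c)*(k+1)/n for k in range(n)]; c=w
rows([Jm(*p,90) for p in pts])
# tray corners again via scene calibration, mug check
for uv in [(308,189),(345,237),(428,213)]: print(onz("scene",*uv,.01))
E
```

```text
t 14.4 p [0.5413 0.1003 0.2466] q [ 0.6646  0.2879 -0.5729  1.7964 -0.6597  1.2718  0.3617] F [ 0.4495 -0.7012 -2.8281] gap 0.014373843275279371 98.09317581297364
[0.5404 0.1991 0.147 ] [90.2288  0.0929  0.0043]
[0.001, -0.004, 0.024, -0.004, -0.0, 0.002, 0.0]   err0.0mm 0.0deg margin0.56 dq0.05
[0.001, -0.004, 0.024, 0.0, 0.0, 0.0, 0.0]   err0.0mm 0.0deg margin0.53 dq0.05
[0.001, -0.004, 0.024, 0.0, 0.0, 0.0, 0.0]   err0.0mm 0.0deg margin0.50 dq0.05
[-0.011, -0.0, 0.011, 0.0, 0.0, 0.0, 0.0]   err0.0mm 0.0deg margin0.49 dq0.03
[-0.011, -0.0, 0.011, 0.0, 0.0, 0.0, 0.0]   err0.0mm 0.0deg margin0.48 dq0.03
[-0.011, -0.0, 0.011, 0.0, 0.0, 0.0, 0.0]   err0.0mm 0.0deg margin0.47 dq0.03
[-0.011, -0.0, 0.011, 0.0, 0.0, 0.0, 0.0]   err0.0mm 0.0deg margin0.46 dq0.03
[-0.011, -0.0, 0.011, 0.0, 0.0, 0.0, 0.0]   err0.0mm 0.0deg margin0.45 dq0.03
[0.417 0.19  0.01 ]
[0.6427 0.2187 0.01  ]
[0.6151 0.4959 0.01  ]
```

Request:
apply_moves:
  rows:
    - [[0.004, -0.004, 0.028, -0.004, 0, 0.002, 0], [0.004, -0.004, 0.028, 0, 0, 0, 0], [0.004, -0.003, 0.026, 0, 0, 0, 0], [-0.007, 0, 0.007, 0, 0, 0, 0], [-0.011, 0, 0.011, 0, 0, 0, 0]]

```text
clock: 14.9
ee_pos: [0.5317, 0.165, 0.1714]
orientation: [-0.269, 0.654, 0.652, 0.272]
contact_force: [0.3, -1.2, -2.0]
finger_gap: 0.0142
finger_force: 98.1
```

Request:
apply_moves:
  rows:
    - [[-0.011, 0, 0.011, 0, 0, 0, 0], [-0.011, 0, 0.011, 0, 0, 0, 0], [-0.008, 0, 0.008, 0, 0, 0, 0], [-0.004, 0, 0.004, 0, 0, 0, 0], [0, 0, 0, 0, 0, 0, 0]]

```text
clock: 15.4
ee_pos: [0.5315, 0.1644, 0.1226]
orientation: [-0.271, 0.655, 0.651, 0.272]
contact_force: [-0.1, -0.3, -2.2]
finger_gap: 0.0142
finger_force: 98.1
```

```bash
python3 - <<'E'
from jug import *
log(); j=jug_now(); print(j[1],j[0].as_euler("zyx",degrees=True))
im=manip.camera("side")
# jug foot check in side view: predicted pixels of foot front/back and white extent
print(proj("side",[.53,.264+.04,j[1][2]]),proj("side",[.53,.264,j[1][2]+.125]))
E
```

```text
t 15.4 p [0.5315 0.1644 0.1226] q [ 0.5772  0.4224 -0.6068  1.9439 -0.6857  0.9744  0.4392] F [-0.1408 -0.3068 -2.2452] gap 0.014197102222679885 98.08021609147545
[0.5313 0.2634 0.0232] [89.838   0.1429  0.1059]
[264.7602 291.5686] [265.5784 242.6936]
```

Request:
apply_moves:
  rows:
    - [[-0.0014, 0, 0.0014, 0, 0, 0, 0], [-0.0014, 0, 0.0014, 0, 0, 0, 0], [-0.0014, 0, 0.0014, 0, 0, 0, 0], [-0.0014, 0, 0.0014, 0, 0, 0, 0], [-0.0014, 0, 0.0014, 0, 0, 0, 0]]

```text
clock: 15.95
ee_pos: [0.5318, 0.1646, 0.1135]
orientation: [-0.27, 0.655, 0.652, 0.272]
contact_force: [-0.5, 0.1, -2.5]
finger_gap: 0.0143
finger_force: 98.1
```

Request:
apply_moves:
  rows:
    - [[-0.0005, 0, 0.0005, 0, 0, 0, 0], [-0.0005, 0, 0.0005, 0, 0, 0, 0], [-0.0005, 0, 0.0005, 0, 0, 0, 0], [0, 0, 0, 0, 0, 0, 0]]

```text
clock: 16.35
ee_pos: [0.5318, 0.1646, 0.1114]
orientation: [-0.27, 0.655, 0.652, 0.272]
contact_force: [0.7, 0.4, -2.6]
finger_gap: 0.0144
finger_force: 98.1
```

Foot at about 12 mm and the tray top is at 10 mm. I'll creep down until it makes contact.

Request:
apply_moves:
  rows:
    - [[-0.0005, 0, 0.0005, 0, 0, 0, 0], [-0.0005, 0, 0.0005, 0, 0, 0, 0], [0, 0, 0, 0, 0, 0, 0]]

```text
clock: 16.65
ee_pos: [0.5318, 0.1646, 0.11]
orientation: [-0.27, 0.655, 0.652, 0.272]
contact_force: [0.0, -0.8, -2.1]
finger_gap: 0.0142
finger_force: 98.1
```

Request:
apply_moves:
  rows:
    - [[-0.0005, 0, 0.0005, 0, 0, 0, 0], [0, 0, 0, 0, 0, 0, 0]]

```text
clock: 16.85
ee_pos: [0.5319, 0.1646, 0.1096]
orientation: [-0.27, 0.655, 0.652, 0.272]
contact_force: [-1.2, -1.7, 0.8]
finger_gap: 0.0142
finger_force: 98.6
```

Contact: Fz rose from −2.1 to +0.8 N. I'll ease the grip, then open.

Request:
apply_moves:
  rows:
    - [[0, 0, 0, 0, 0, 0, 0], [0, 0, 0, 0, 0, 0, 0], [0, 0, 0, 0, 0, 0, 0]]
  newtons: 20

```text
clock: 17.15
ee_pos: [0.532, 0.1646, 0.1095]
orientation: [-0.27, 0.654, 0.652, 0.272]
contact_force: [-1.3, -1.9, 2.5]
finger_gap: 0.0144
finger_force: 98.7
```

Request:
apply_moves:
  rows:
    - [[0, 0, 0, 0, 0, 0, 0.02], [0, 0, 0, 0, 0, 0, 0.03], [0, 0, 0, 0, 0, 0, 0.05], [0, 0, 0, 0, 0, 0, 0.07], [0, 0, 0, 0, 0, 0, 0.07]]

```text
clock: 17.65
ee_pos: [0.5318, 0.1646, 0.1093]
orientation: [-0.27, 0.655, 0.652, 0.272]
contact_force: [0.7, -0.2, -0.2]
finger_gap: 0.07
finger_force: 0.0
```

Request:
apply_moves:
  rows:
    - [[0, 0, 0, 0, 0, 0, 0.07], [0, 0, 0, 0, 0, 0, 0.07]]

```text
clock: 17.85
ee_pos: [0.5318, 0.1646, 0.1093]
orientation: [-0.27, 0.655, 0.652, 0.272]
contact_force: [-0.2, 0.7, -0.2]
finger_gap: 0.07
finger_force: 0.0
```

Request:
apply_moves:
  rows:
    - [[0, 0, -0.01, 0, 0, 0, 0.07], [0, 0, -0.02, 0, 0, 0, 0.07], [0, 0, -0.03, 0, 0, 0, 0.07], [0, 0, -0.03, 0, 0, 0, 0.07], [0, 0, -0.03, 0, 0, 0, 0.07]]

```text
clock: 18.35
ee_pos: [0.5312, 0.0783, 0.1954]
orientation: [-0.27, 0.655, 0.652, 0.272]
contact_force: [1.0, 0.4, 0.1]
finger_gap: 0.0698
finger_force: 0.0
```

Request:
apply_moves:
  rows:
    - [[0.02, 0, -0.03, 0, 0, 0, 0.07], [0.02, 0, -0.03, 0, 0, 0, 0.07], [0.03, 0, -0.03, 0, 0, 0, 0.07], [0.03, 0, -0.03, 0, 0, 0, 0.07], [0, 0, 0, 0, 0, 0, 0.07]]

```text
clock: 18.85
ee_pos: [0.5326, 0.0651, 0.3557]
orientation: [-0.266, 0.654, 0.653, 0.274]
contact_force: [-0.2, 0.3, -0.8]
finger_gap: 0.0701
finger_force: 0.0
```

```bash
cat > chk.py <<'E'
from h import *
log(); s,p,r=state(); K,E=cal("wrist")
print(r.as_matrix()[:,2])
W=manip.camera("wrist"); im=manip.camera("scene"); sd=manip.camera("side")
o=cv2.imread("pics/scene0.png"); o2=cv2.imread("pics/side0.png"); cv2.imwrite("pics/fin_w.png",W)
def wproj(p):
    q=E[:3,:3].T@(np.array(p)-E[:3,3]); th=np.arctan2(np.hypot(q[0],q[1]),q[2]); n=np.hypot(q[0],q[1]); return [K[0,2]+K[0,0]*th*q[0]/n,K[1,2]+K[1,1]*th*q[1]/n]
for n,pt in dict(bowl=[.615,0,.05],jugbase=[.53,.264,.015],jugrim=[.53,.264,.135],spout=[.53,.343,.139],handletop=[.53,.165,.128]).items(): print(n,"w",wproj(pt),"scene",proj("scene",pt),"side",proj("side",pt))
def blue(a,y0,y1,x0,x1,t=20):
    a=a.astype(int)[max(0,y0):y1,max(0,x0):x1]; return a[...,0]-a[...,2]
u,v=map(int,wproj([.53,.264,.06])); b=blue(W,v-70,v+70,u-80,u+80); print("jug area")
for row in b[::4,::3]: print("".join("#" if x>25 else "+" if x>14 else "." for x in row))
u,v=map(int,wproj([.615,0,.04])); b=blue(W,v-50,v+50,u-60,u+60); print("bowl wrist")
for row in b[::3,::2]: print("".join("#" if x>25 else "+" if x>14 else "." for x in row))
for A,B,nm,L in ((im,o,"scene",dict(bowl=(240,240,20,55),tumbler=(176,246,46,32),soap=(230,268,72,38),tin=(245,162,42,36),jar=(212,168,30,20),cup=(285,95,36,34),mug=(165,380,40,45))),(sd,o2,"side",dict(bowl=(208,230,32,40),tumbler=(206,280,42,28),soap=(175,188,66,28),mug=(292,244,50,40)))):
    for k,(y,x,h,w) in L.items():
        r_=cv2.matchTemplate(A[y-6:y+h+6,x-6:x+w+6],B[y:y+h,x:x+w],cv2.TM_CCOEFF_NORMED); _,c,_,l=cv2.minMaxLoc(r_); print(nm,k,round(c,3),l[0]-6,l[1]-6)
# white/teal jug extents in side & scene near tray
for A,nm,(y0,y1,x0,x1) in ((sd,"side",(225,300,225,320)),(im,"scene",(130,240,300,395))):
    h=cv2.cvtColor(A,cv2.COLOR_BGR2HSV)[y0:y1,x0:x1]; D=cv2.absdiff(A,o2 if nm=="side" else o)[y0:y1,x0:x1].max(2)>60
    t=cv2.inRange(h,(82,150,40),(98,255,255)); ys,xs=np.nonzero(t); print(nm,"teal",len(xs),(xs.min()+x0,xs.max()+x0,ys.min()+y0,ys.max()+y0) if len(xs) else "")
    ys,xs=np.nonzero(D); print(nm,"changed",np.percentile(xs,[1,99])+x0,np.percentile(ys,[1,99])+y0)
E
python3 chk.py
```

```text
t 18.85 p [0.5326 0.0651 0.3557] q [ 0.7297  0.1877 -0.5566  1.6697 -0.676   1.4859  0.2938] F [-0.1536  0.326  -0.7777] gap 0.0700993031003176 0.0
[ 0.0103  0.7063 -0.7078]
bowl w [np.float64(341.16168299077134), np.float64(388.65598095676717)] scene [267.0444 234.7057] side [249.189  222.5299]
jugbase w [np.float64(276.3508392083712), np.float64(219.61638653338116)] scene [344.2856 206.8643] side [266.6059 284.6932]
jugrim w [np.float64(276.1767618862079), np.float64(180.06493168659094)] scene [349.7678 174.9403] side [265.6849 247.0464]
spout w [np.float64(276.3528288133977), np.float64(131.99446639147823)] scene [375.737  169.3849] side [261.8163 263.4711]
handletop w [np.float64(276.0356883304467), np.float64(254.1938319279161)] scene [316.3615 182.636 ] side [269.9765 229.4975]
jug area
..................####+...............................
..................###+................................
..................+##.................................
......................................................
......................................................
.....................
[... 3103 characters left out ...]

............................................................
............................................................
............................................................
............................................................
scene bowl 0.903 0 0
scene tumbler 0.992 0 0
scene soap 0.933 0 0
scene tin 0.902 0 0
scene jar 0.955 0 0
scene cup 0.94 0 0
scene mug 0.999 0 0
side bowl 0.67 1 -2
side tumbler 0.542 1 -1
side soap 0.95 0 0
side mug 0.912 0 0
side teal 43 (np.int64(266), np.int64(272), np.int64(231), np.int64(244))
side changed [236.78 286.  ] [233. 284.]
scene teal 282 (np.int64(315), np.int64(334), np.int64(179), np.int64(208))
scene changed [315. 386.] [164. 233.]
```

```bash
python3 -c "
from h import *
plan([.55,.17,.42],goalR(90,0),grip=0.07,wmax=.13)"
```

```text
7 rows; dist [0.0192 0.1052 0.0706] rot [ 0.003  -0.786  -0.0046]
[0.0178, 0.0027, 0.0035, 0.0, -0.112, -0.001, 0.07]
[0.018, 0.0027, 0.0015, 0.0, -0.112, -0.001, 0.07]
[0.0181, 0.0027, -0.0005, 0.0, -0.112, -0.001, 0.07]
[0.0179, 0.0027, -0.0026, 0.0, -0.112, -0.001, 0.07]
[0.0175, 0.0027, -0.0045, 0.0, -0.112, -0.001, 0.07]
[0.0169, 0.0027, -0.0065, 0.0, -0.112, -0.001, 0.07]
[0.0161, 0.0027, -0.0083, 0.0, -0.112, -0.001, 0.07]
```

Request:
apply_moves:
  rows:
    - [[0.018, 0.003, 0.003, 0, -0.112, 0, 0.07], [0.018, 0.003, 0.001, 0, -0.112, 0, 0.07], [0.018, 0.003, -0.001, 0, -0.112, 0, 0.07], [0.018, 0.003, -0.003, 0, -0.112, 0, 0.07], [0.017, 0.003, -0.005, 0, -0.112, 0, 0.07]]

```text
clock: 19.5
ee_pos: [0.5463, 0.1386, 0.4018]
orientation: [-0.078, 0.705, 0.701, 0.079]
contact_force: [-0.0, 0.1, -1.4]
finger_gap: 0.0698
finger_force: 0.0
```

Request:
apply_moves:
  rows:
    - [[0.017, 0.003, -0.007, 0, -0.112, 0, 0.07], [0.016, 0.003, -0.008, 0, -0.112, 0, 0.07], [0, 0, 0, 0, 0, 0, 0.07]]

```text
clock: 19.8
ee_pos: [0.5509, 0.1749, 0.4224]
orientation: [-0.001, 0.705, 0.709, 0.001]
contact_force: [-0.5, 1.1, -0.4]
finger_gap: 0.0702
finger_force: 0.0
```

```bash
python3 - <<'E'
from h import *
log(); K,E=cal("wrist"); W=manip.camera("wrist"); im=manip.camera("scene"); sd=manip.camera("side")
def wproj(p):
    q=E[:3,:3].T@(np.array(p)-E[:3,3]); n=np.hypot(q[0],q[1]); th=np.arctan2(n,q[2]); return np.array([K[0,2]+K[0,0]*th*q[0]/n,K[1,2]+K[1,1]*th*q[1]/n])
a=np.linspace(0,2*np.pi,60)
for nm,c,rad in (("jug",[.53,.264,.135],.054),("bowl",[.615,0,.072],.058)):
    P=np.array([wproj([c[0]+rad*np.cos(t),c[1]+rad*np.sin(t),c[2]]) for t in a]); x0,y0=P.min(0).astype(int)-8; x1,y1=P.max(0).astype(int)+8
    x0,y0=max(x0,0),max(y0,0); print(nm,x0,y0,x1,y1)
    A=W[y0:y1,x0:x1].astype(int); b=A[...,0]-A[...,2]
    for row in b[::3,::2]: print("".join("#" if x>30 else "+" if x>14 else "." for x in row))
# new bluish spots on the worktop in the scene view
o=cv2.imread("pics/scene0.png"); f=lambda A:(A[...,0].astype(int)-A[...,2]>20).astype(np.uint8)
st=cv2.connectedComponentsWithStats(((f(im)==1)&(cv2.dilate(f(o),np.ones((5,5)))==0)).astype(np.uint8))[2][1:]
print([list(map(int,s)) for s in st if s[4]>8])
E
```

```text
t 19.8 p [0.5509 0.1749 0.4224] q [ 0.2065  0.2193 -0.7225  1.3226  0.1435  1.6517 -0.4866] F [-0.5074  1.0611 -0.3919] gap 0.07019357591329724 0.0
jug 212 48 315 150
....................................................
....................................................
....................................................
....................................................
....................................................
....................................................
....................................................
....................................................
....................................................
....................................................
....................................................
....................................................
....................................................
....................................................
....................................................
....................................................
....................................................
................................
[... 1383 characters left out ...]
.........###++#.+++..+++..........
..................+....++.++..+++..........
..................+.........++.............
...................+++.....................
...........................................
...........................................
...........................................
...........................................
...........................................
...........................................
...........................................
...........................................
...........................................
...........................................
...........................................
[[314, 179, 22, 30, 362], [262, 231, 20, 13, 83]]
```

From above, the jug is empty and the ice is all in the bowl. No ice-coloured pixels show on the worktop, and the arm is clear. I'll hand it in.

```bash
python3 -c "
from bench import manip
print(manip.close_job())"
```

```text
the job is handed in; nothing more can be done
None
```

The job is handed in: the ice is in the steel bowl, poured after bringing the jug upright and turning its spout to the bowl. The empty jug stands on the draining tray and nothing else appears to have moved; these final checks were by pixel and pose numbers, so I did not count the five cubes one by one.

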